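# Load the hammer rest, cover it and lock its latch

### The job

Load the hammer rest: lay every beech hammer tail on the bench flat into its own pair of notches across the two rails, centred between them with its narrow tail end to the front (the robot's side), then lower the cover plate over the two locating pins until it lies flush on the rails. After that slide the brass lever onto the splined latch shaft, fully home in whichever of its four positions suits, swing it anticlockwise (seen from above) to its stop so that the latch finger locks over the cover, and leave it on the shaft. Leave the glass jar, the copper tin and the cherry damper lever alone.

Things in the scene. Friction and masses are not known exactly. Their poses are not given: they have to be found in the camera images.
- rest: hammer rest, a fixed wooden jig. Origin: under the middle of its rails; y along the rails, z up, -x its front. Base 116 (x) by 330 (y -195 to 135), 20 thick. Two notched rails 14 wide at x = -27 and 27, y -118 to 118, tops at z = 52.5; the 40 gap between them is clear down to z = 20. Stop strips 5 thick at x = -52.5 and 52.5, tops at z = 50. The brass knob on its +y end is not used
- notch1 (a point): point mid-way between the rails at the first notch pair (rest y = -84), at the height of the notch floors (z = 40 above the bench). Axes as the rest's, x along the notches. Each rail has five notches 20 wide, 12.5 deep, 42 apart, at rest y = -84, -42, 0, 42, 84. A tail laid across the gap in a pair has its centre 5.5 above this height, its top 1.5 below the rail tops
- notch3 (a point): the same at the middle notch pair (rest x = y = 0): the centre of the rails, at notch floor height. Seen from here two upright steel locating pins, diameter 8, stand at (x, y) = (-27, -106) and (27, 106), rising 13.5 above the rail tops, the last 4 reduced to 5.6 diameter
- notch5 (a point): the same at the fifth notch pair (rest y = 84)
- latch (a joint): angle of the upright latch shaft at the rest's -y end (rest x 0, y -158): 0 open stop, 1.92 locked stop, growing anticlockwise from above; starts at 0 to 0.65, stays where left (friction 0.12 N m). Its steel finger (14 wide, 10 thick, 66 long, underside z = 63) points along rest +x turned by value - 0.35, so along +y when locked, 2.5 above the flush cover
- shaft (a point): point on the latch shaft's axis half-way up its splines, 89 above the bench; turns with the shaft. Its x lies along the finger and along one of four equal splines (0, 90, 180, 270 deg from x), each 7 wide, 26 across opposite ones, rising 24 from a round shoulder (diameter 48, 77 above the bench); top 2 bevelled, then a 9 diameter pilot 4 higher
- cover_grip (a point): loose aluminium cover, 76 (x) by 236 (y), 8 thick, 0.3 to 0.6 kg, lying flat. Wooden grip bar on its middle, 18 (x) by 50 (y), from 8 to 42 above the underside. Point: centre of the bar, 25 above the underside. Two holes, diameter 11, at (-27, -106) and (27, 106) fit the pins, also half a turn round. Seated, the point is 37.5 above notch3
- lever_hub (a point): loose brass lever lying on its hub's underside, 0.17 to 0.34 kg, centre of mass about 10 out along the arm. Point: on the bore axis, 12 above the underside. Hub 48 diameter, 24 high, with a cross-shaped through bore, slots 10 wide and 29 across along the lever's x and y. Fully home this point coincides with shaft; any of four positions fits, play about 0.1 rad
- lever_arm (a point): point on the lever's arm for gripping, 45 from the hub axis, 16 above the hub's underside. The arm runs along the lever's x, 14 wide (y), 12 high (10 to 22 above the underside), free from 24 to 89 from the axis
- lever_knob (a point): centre of the lever's upright round wooden knob, 100 from the hub axis along the arm: diameter 22, from 22 to 54 above the hub's underside; fixed to the arm
- tail1_mid (a point): loose beech hammer tail 1 (bare hammer moulding), lying flat: 92 long (x), 16 wide (y), 11 thick (z), 25 g. The last 11 at its -x end are stepped to 9 wide (the tail end); the +x end is a half-round nose. A dark drilled spot, on both flat faces, lies 20 from the middle towards the tail end. All are alike, any goes in any notch. Point: its centre, half-way up. May be absent
- tail1_end (a point): tip of the narrow tail end of hammer tail 1, 46 from its centre along its -x, half-way up; absent with it
- tail2_mid (a point): loose beech hammer tail 2 (bare hammer moulding), lying flat: 92 long (x), 16 wide (y), 11 thick (z), 25 g. The last 11 at its -x end are stepped to 9 wide (the tail end); the +x end is a half-round nose. A dark drilled spot, on both flat faces, lies 20 from the middle towards the tail end. All are alike, any goes in any notch. Point: its centre, half-way up. May be absent
- tail2_end (a point): tip of the narrow tail end of hammer tail 2, 46 from its centre along its -x, half-way up; absent with it
- tail3_mid (a point): loose beech hammer tail 3 (bare hammer moulding), lying flat: 92 long (x), 16 wide (y), 11 thick (z), 25 g. The last 11 at its -x end are stepped to 9 wide (the tail end); the +x end is a half-round nose. A dark drilled spot, on both flat faces, lies 20 from the middle towards the tail end. All are alike, any goes in any notch. Point: its centre, half-way up. May be absent
- tail3_end (a point): tip of the narrow tail end of hammer tail 3, 46 from its centre along its -x, half-way up; absent with it
- tail4_mid (a point): loose beech hammer tail 4 (bare hammer moulding), lying flat: 92 long (x), 16 wide (y), 11 thick (z), 25 g. The last 11 at its -x end are stepped to 9 wide (the tail end); the +x end is a half-round nose. A dark drilled spot, on both flat faces, lies 20 from the middle towards the tail end. All are alike, any goes in any notch. Point: its centre, half-way up. May be absent
- tail4_end (a point): tip of the narrow tail end of hammer tail 4, 46 from its centre along its -x, half-way up; absent with it
- tail5_mid (a point): loose beech hammer tail 5 (bare hammer moulding), lying flat: 92 long (x), 16 wide (y), 11 thick (z), 25 g. The last 11 at its -x end are stepped to 9 wide (the tail end); the +x end is a half-round nose. A dark drilled spot, on both flat faces, lies 20 from the middle towards the tail end. All are alike, any goes in any notch. Point: its centre, half-way up. May be absent
- tail5_end (a point): tip of the narrow tail end of hammer tail 5, 46 from its centre along its -x, half-way up; absent with it
- jar: bystander: frosted glass jar, 60 diameter, 85 high; origin at the centre of its underside. Leave alone
- tin: bystander: round copper tin, 79 diameter, 30 high; origin at the centre of its underside. Leave alone
- damper_lever: bystander: cherry damper lever, 130 long (x), 10 wide, up to 22 high; origin at the centre of its underside. Leave alone
Things that resemble listed ones, but are neither listed nor needed, are in the scene too. Leave any turquoise look-alike of the part that bears tail2_mid alone.

How it is judged:
By the outcome, as a careful person would: the job done as asked, in the order asked, and still so for the second after the job is handed in, with the robot touching nothing.
Of tail1, tail2, tail3, tail4, tail5 only 3 to 5 are there at a start; the rules pass over those that are not, and their reading is None.
At some moment in a run one of tail1, tail2, tail3, tail4, tail5, lever may be knocked a few centimetres aside while the robot is not near it.
Once in a run the grip may slacken for a moment while it holds something.
It also fails if it takes over 210 s, if anything falls off the work surface, if the arm or the gripper's body presses on something with over 40 N, if the wrist force passes 120 N, or if a joint passes its speed limit or range.

### The arm

A 7-joint arm with a two-finger parallel gripper is mounted at the origin on the work surface. World frame = base frame: x ahead of the robot, y to its left, z up, the work surface at z = 0. Lengths are in m, angles in rad, forces in N, time in s.
With the tool pointing down it reaches from about 0.425 to 0.925 m from the base axis. Payload 6.8 kg.
Tool frame: the origin (TCP) lies on the centre line of the jaws, within the pads' length; the fingertips stand 8 mm ahead of it and the grasp point (between the pads) lies 11 mm behind it (bot.tips_ahead is the distance from the TCP to the fingertips, in m); z points along the fingers, y is the line along which they close (so a half turn about z gives the same grasp; the last joint's range is limited). The gripper opens to 85 mm and grips with 20 to 120 N. Pads are 22 mm wide; open, the fingers measure 114 mm over their backs; the gripper's body (76 mm by 85 mm) begins 54 mm behind the grasp point. The pads swing forward as they close: fully open they stand 13 mm farther back than shut.
Start: joints at [-1.29, 0.477, 0.022, 1.555, -0.011, 1.109, -0.083], TCP at [0.256, 0.625, 0.239] pointing down, gripper open.
Joint ranges: [-2.96, 2.96], [-0.34, 2.1], [-1.41, 1.46], [0.24, 2.44], [-1.37, 4.51], [0.17, 1.92], [-2.96, 2.96]. Speed limits (rad/s): [2.39, 2.39, 3.14, 3.14, 3.14, 3.14, 3.14].

### API

Orientations are given as a unit quaternion [w, x, y, z].
In Python, from station import bot gives the robot as it stands.
- The arm moves only by the tool send_rows, never from a script. Its argument "deltas" is text: rows parted by semicolons, each of 4 numbers parted by spaces: the shift along the tool's x, y, z in m, then the turn about the tool's z in degrees. In form: x y z spin; .... A call has 1 to 5 rows; each row is the pose to reach, as a shift and turn from the pose commanded when the call began, along the tool's axes at that moment; what a row does not reach only later rows make up. A row lasts 1/10 s, in which the tool goes at most 50 mm and 8.59 degrees, less where a joint would pass 70% of its speed; a pose out of reach is approached as far as the arm can. A call with a gripper value outside its range is refused whole. "claw" is the opening, from 0 (shut) to 1 (fully open), set as the call begins (left out, the last holds). The fingers move at their own pace and stop on an object; "force" is the grip in N (left out, the last holds). Time passes only in rows, so rows that repeat a pose let the fingers close. It gives the time, the measured TCP pose, the force, the opening and the grip force at its end, in the units of the state.
- bot.get_obs(): the state, without advancing time (a new reading comes with each control period).
- bot.read_camera(name): name is "scene" or "top" or "wrist"; returns a dict with "img" (384x512x3 uint8, red, green, blue), "depth" (384x512 float32, m along the optical axis (not along the pixel's ray), 0 where there is no reading), "fx", "fy", "cx", "cy" (pixels), "camera_from_world" (4x4, takes a point from world to camera coordinates). Camera axes: x right, y up, looking along -z (the intrinsics and any distortion apply to the point x, -y, -z); pixel columns grow to the right and rows downward; lengths in m; the calibration is good to about 2 mm. The wrist camera is an equidistant fisheye: a pixel r from the principal point sees the ray r / f radians off the axis. A picture is of the moment at which its call begins.
- bot.hand_in(): hands the job in; it is judged then, once.
Trained networks look in a picture, given as the dict that the camera call returned (one of the last four; its "shot" number tells which), for a name from the list of things; names that differ only in an ending like _2 or _b are one class to them, and where a whole thing is asked for, a point or a joint stands for the part that bears it (a point fixed in the world has none). Each returns a list of dicts, best first, with "confidence" (0 to 1); they miss things now and then, are a little off and sometimes report something else, mostly with a low value. They report only what shows in the picture. A call takes as long as a camera call. They do not tell look-alikes from the thing itself.
- bot.masks_of(picture, query): "mask" (384x512 bool, what is visible of it).
- bot.landmark_of(picture, query): "xyz" ([x, y, z] in m, in world coordinates, good to about 4 mm: a listed point, or the origin of a listed thing).
The state is a dict: "t": time; "q": joint angles; "joint_vel": joint speeds; "joint_torque": joint torques, N m; "eef_pos": TCP position; "tool_rot": TCP orientation; "contact_force": force on the tool from outside, world axes, zero at the start; "torque": the same for the moment, N m; "gripper_width": opening from 0.0 (shut) to 1.0 (fully open); "grasp_force": force on a finger pad.
Only numpy, scipy, OpenCV 4.12 (cv2) and the standard library are available. Lean on these libraries where they do the work, as an engineer would, in place of code of your own. Each camera call takes 0.05 s, during which the arm holds its last target. There are 200 camera calls.

## Working session

There is one attempt and no reset: what is moved stays moved. The work goes in short steps, Python scripts to look and compute and a tool call to move; the robot and the scene stay as the last step left them, time stands still between calls to the robot, and variables do not carry over. Pictures are saved under pics/ and viewed, at most 14 in all, crops included, and the job is handed in when it is done.

Besides the shell and the picture viewer there is one more tool, called as a command line: name --argument value ..., lists and objects as JSON in quotes. send_rows: Moves the arm, as the interface text tells. Its arguments: {"type":"object","properties":{"deltas":{"type":"string"},"claw":{"type":"number"},"force":{"type":"number"}},"required":["deltas"]}

```bash
ls; mkdir -p pics; cat > h.py <<'E'
from station import bot
import numpy as np, cv2
def save(p,name,crop=None,scale=1):
    im=p["img"][:,:,::-1]
    if crop: r0,r1,c0,c1=crop; im=im[r0:r1,c0:c1]
    cv2.imwrite("pics/"+name,cv2.resize(im,None,fx=scale,fy=scale,interpolation=cv2.INTER_CUBIC))
def world(p,u,v,d=None):
    d=p["depth"][int(round(v)),int(round(u))] if d is None else d
    c=np.array([(u-p["cx"])/p["fx"]*d,-(v-p["cy"])/p["fy"]*d,-d,1])
    return (np.linalg.inv(p["camera_from_world"])@c)[:3]
def atz(p,u,v,z):
    M=np.linalg.inv(p["camera_from_world"]);o=M[:3,3]
    r=M[:3,:3]@np.array([(u-p["cx"])/p["fx"],-(v-p["cy"])/p["fy"],-1]);return o+r*(z-o[2])/r[2]
def pix(p,w):
    c=p["camera_from_world"]@np.r_[w,1];return p["cx"]+p["fx"]*c[0]/-c[2],p["cy"]-p["fy"]*c[1]/-c[2]
E
python3 - <<'E'
from h import *
print({k:np.round(v,3).tolist() if not isinstance(v,dict) else v for k,v in bot.get_obs().items()})
p=bot.read_camera("top");save(p,"top.png",scale=1.56)
print(p["fx"],p["camera_from_world"].round(3).tolist())
for n in ["rest","notch1","notch3","notch5","latch","shaft","cover_grip","lever_hub","lever_arm","lever_knob","tail1_mid","tail1_end","jar","tin","damper_lever"]:
    for r in bot.landmark_of(p,n): 
        if r["confidence"]>.2: print(n,round(r["confidence"],2),np.round(r["xyz"],3).tolist(),np.round(pix(p,r["xyz"])).tolist())
E
```

```text
pics
{'t': 0.0, 'q': [-1.29, 0.478, 0.022, 1.556, -0.011, 1.109, -0.083], 'joint_vel': [0.002, 0.001, 0.0, 0.001, 0.001, 0.0, 0.0], 'joint_torque': [-0.0, -59.646, 1.608, -28.119, 0.013, 0.01, 0.0], 'eef_pos': [0.256, 0.624, 0.238], 'tool_rot': [-0.0, 0.193, 0.981, -0.001], 'contact_force': [1.092, 0.046, 0.631], 'torque': [-0.059, 0.017, -0.01], 'grasp_force': 0.0, 'gripper_width': 1.0}
408.7538460009719 [[0.01, -1.0, -0.017, -0.043], [0.988, 0.008, 0.156, -0.528], [-0.156, -0.018, 0.988, -0.97], [0.0, 0.0, 0.0, 1.0]]
rest 0.75 [0.599, 0.19, 0.002] [166.0, 169.0]
rest 0.25 [0.45, -0.388, 0.01] [393.0, 228.0]
notch1 0.91 [0.615, 0.111, 0.039] [194.0, 160.0]
notch1 0.84 [0.604, 0.193, 0.039] [162.0, 164.0]
notch1 0.65 [0.594, 0.272, 0.041] [130.0, 167.0]
notch3 0.91 [0.615, 0.111, 0.039] [194.0, 160.0]
notch3 0.84 [0.604, 0.193, 0.039] [162.0, 164.0]
notch3 0.65 [0.594, 0.272, 0.041] [130.0, 167.0]
notch5 0.91 [0.615, 0.111, 0.039] [194.0, 160.0]
notch5 0.84 [0.604, 0.193, 0.039] [162.0, 164.0]
notch5 0.65 [0.594, 0.272, 0.041] [130.0, 167.0]Traceback (most recent call last):
  File "<stdin>", line 6, in <module>
ValueError: it knows: cover_grip, damper_lever, jar, lever_arm, lever_hub, lever_knob, notch, rest, shaft, tail1_end, tail1_mid, tail2_end, tail2_mid, tail3_end, tail3_mid, tail4_end, tail4_mid, tail5_end, tail5_
```

```bash
python3 - <<'E'
from h import *
p=bot.read_camera("top")
for n in ["shaft","cover_grip","lever_hub","lever_arm","lever_knob","tail1_mid","tail1_end","jar","tin","damper_lever"]:
    for r in bot.landmark_of(p,n): 
        if r["confidence"]>.2: print(n,round(r["confidence"],2),np.round(r["xyz"],3).tolist(),np.round(pix(p,r["xyz"])).tolist())
E
```

```text
shaft 0.82 [0.62, 0.033, 0.088] [224.0, 153.0]
cover_grip 0.8 [0.622, -0.299, 0.028] [356.0, 159.0]
cover_grip 0.26 [0.426, -0.093, 0.006] [275.0, 237.0]
lever_hub 0.91 [0.465, 0.026, 0.012] [227.0, 221.0]
lever_arm 0.92 [0.445, 0.072, 0.019] [209.0, 228.0]
lever_knob 0.81 [0.426, 0.12, 0.039] [188.0, 235.0]
lever_knob 0.56 [0.454, -0.391, 0.01] [394.0, 227.0]
tail1_mid 0.79 [0.486, -0.311, 0.005] [361.0, 214.0]
tail1_end 0.51 [0.445, -0.323, 0.006] [366.0, 230.0]
jar 0.67 [0.76, -0.168, -0.001] [303.0, 111.0]
tin 0.87 [0.407, 0.24, -0.003] [144.0, 243.0]
tin 0.75 [0.419, 0.118, 0.039] [189.0, 238.0]
damper_lever 0.82 [0.743, 0.224, 0.001] [156.0, 116.0]
```

View pics/top.png

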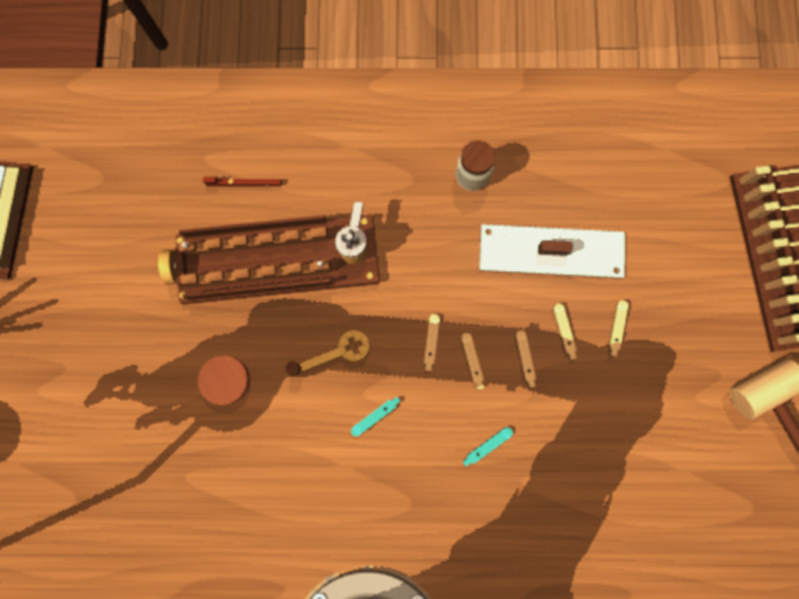

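The scene shows five beech tails, at view pixels (432,342), (473,360), (526,358), (565,330) and (620,328). Two turquoise look-alikes at (377,416) and (489,446) must stay put. The rest is at (270,258) with its shaft at (350,238), the cover at (552,250) and the lever hub at (354,345). Next is a close crop, with measurements.

```bash
python3 - <<'E'
from h import *
p=bot.read_camera("top");save(p,"tails.png",(180,305,215,415),4)
hsv=cv2.cvtColor(p["img"],cv2.COLOR_RGB2HSV)
for n in ["tail1_mid","tail1_end"]:
  for r in bot.landmark_of(p,n): print(n,round(r["confidence"],2),np.round(r["xyz"],3).tolist(),np.round(pix(p,r["xyz"])).tolist())
for r in bot.masks_of(p,"tail1_mid"):
    m=r["mask"].astype(np.uint8);v,u=np.nonzero(m)
    P=np.array([atz(p,a,b,.011)[:2] for a,b in zip(u,v)]);rc=cv2.minAreaRect((P*1000).astype(np.float32))
    c=P.mean(0);w,V=np.linalg.eigh(np.cov(P.T));d=V[:,1]
    print(round(r["confidence"],2),len(u),(u.mean().round(),v.mean().round()),c.round(4),np.round(rc,1) if 0 else [np.round(x,1) for x in rc],"ang",np.degrees(np.arctan2(d[1],d[0])).round(1),hsv[m>0].mean(0).round(),"z",np.median([world(p,a,b)[2] for a,b in zip(u,v)]).round(4))
E
```

```text
tail1_mid 0.77 [0.485, -0.311, 0.006] [361.0, 214.0]
tail1_end 0.53 [0.446, -0.323, 0.003] [366.0, 230.0]
0.56 250 (np.float64(362.0), np.float64(212.0)) [ 0.4896 -0.3129] [array([ 489.1, -313.2]), array([91.3, 18.9]), np.float64(13.5)] ang -166.0 [ 22. 122. 206.] z 0.0102
```

View pics/tails.png

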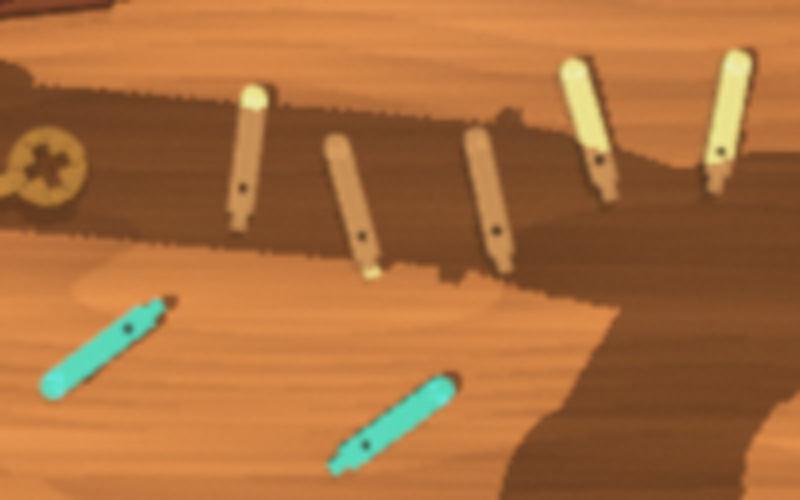

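The crop shows five beech tails with noses away from the robot and narrow ends and spots towards it. The crop centres are (247,158), (355,205), (488,200), (590,130) and (727,120). The turquoise ones sit at (105,348) and (392,424). I'll segment by depth next.

```bash
cat >> h.py <<'E'
def grid(p):
    v,u=np.mgrid[:384,:512];d=p["depth"]
    c=np.stack([(u-p["cx"])/p["fx"]*d,-(v-p["cy"])/p["fy"]*d,-d],-1);M=np.linalg.inv(p["camera_from_world"])
    W=c@M[:3,:3].T+M[:3,3];W[d==0]=np.nan;return W
def tails(p):
    W=grid(p);hsv=cv2.cvtColor(p["img"],cv2.COLOR_RGB2HSV)
    m=((W[...,2]>.006)&(W[...,2]<.016)&(hsv[...,0]<45)).astype(np.uint8)
    n,l,s,_=cv2.connectedComponentsWithStats(m);out=[]
    for i in range(1,n):
        if 150<s[i,4]<400:
            v,u=np.nonzero(l==i);P=np.array([atz(p,a,b,.011)[:2] for a,b in zip(u,v)])
            rc=cv2.minAreaRect((P*1000).astype(np.float32));d=np.linalg.eigh(np.cov(P.T))[1][:,1];d*=np.sign(d[0])
            L=sorted(rc[1])
            if L[1]>75 and L[0]<30: out.append((np.array(rc[0])/1000,np.degrees(np.arctan2(d[1],d[0])),L,P.mean(0),(u.mean(),v.mean())))
    return out
def tool(o):
    w,x,y,z=o["tool_rot"];return np.degrees(np.arctan2(1-2*(x*x+z*z),2*(x*y-w*z)))  # angle of tool y axis in world
def goto(x,y,z,jaw,o=None):
    """print deltas for TCP world xyz and jaw-line angle (deg)"""
    o=o or bot.get_obs();e=np.array(o["eef_pos"]);a=tool(o);t=np.radians(a)
    d=np.array([x,y,z])-e;ty=np.array([np.cos(t),np.sin(t)]);tx=np.array([-ty[1]*-1,-ty[0]]) # x = y x z, z down
    s=-((jaw-a+90)%180-90)
    print("delta x %.4f y %.4f z %.4f spin %.1f | q7 %.2f jaw %.1f F %s w %.3f g %.1f"%(d[:2]@tx,d[:2]@ty,-d[2],s,o["q"][6],a,np.round(o["contact_force"],1),o["gripper_width"],o["grasp_force"]))
E
python3 - <<'E'
from h import *
p=bot.read_camera("top")
for t in tails(p): print(t[0].round(4),round(t[1],1),np.round(t[2],1),t[3].round(4),np.round(t[4]))
o=bot.get_obs();w,x,y,z=o["tool_rot"]
from scipy.spatial.transform import Rotation as R
print(R.from_quat([x,y,z,w]).as_matrix().round(3).tolist(),tool(o))
W=grid(p);m=(W[...,2]>.045)&(W[...,2]<.056)&(W[...,0]>.5)&(W[...,0]<.7)&(W[...,1]>.0)&(W[...,1]<.35)
Q=W[m];print(len(Q),Q.mean(0),np.percentile(Q[:,2],[5,50,95]))
goto(.604,.193,.30,97.4)
pw=bot.read_camera("wrist");print({k:pw[k] for k in("fx","fy","cx","cy")},np.linalg.inv(pw["camera_from_world"]).round(3).tolist())
print(bot.tips_ahead)
E
```

```text
[0.7374 0.2206] -89.1 [ 11.  127.1] [0.7386 0.2139] [159. 117.]
[ 0.4951 -0.3987] -12.9 [17.5 90.8] [ 0.4958 -0.399 ] [396. 210.]
[ 0.4891 -0.3131] 14.3 [18.  91.3] [ 0.4902 -0.3132] [362. 212.]
[ 0.4695 -0.0976] -7.0 [15.7 89.8] [ 0.4707 -0.0978] [277. 219.]
[ 0.4446 -0.249 ] 11.0 [17.  91.3] [ 0.4457 -0.2489] [337. 229.]
[ 0.4399 -0.1642] 15.2 [16.3 90.7] [ 0.4417 -0.1637] [303. 231.]
[[-0.925, 0.379, -0.0], [0.379, 0.925, -0.0], [-0.0, -0.0, -1.0]] 67.72079299546661
1218 [0.60119631 0.19327379 0.05050982] [0.0461669  0.05070192 0.05451824]
delta x 0.4858 y -0.2674 z -0.0607 spin -29.7 | q7 -0.08 jaw 67.7 F [-0.4 -1.2 -0.7] w 0.996 g 0.0
{'fx': 297.3186396354542, 'fy': 297.3186396354542, 'cx': 251.69236252701788, 'cy': 195.6979321044922} [[0.379, -0.879, -0.289, 0.182], [0.925, 0.361, 0.118, 0.656], [0.0, -0.312, 0.95, 0.374], [0.0, 0.0, 0.0, 1.0]]
0.008
```

```bash
sed -i 's/tx=np.array(\[-ty\[1\]\*-1,-ty\[0\]\])/tx=np.array([-ty[1],ty[0]])/' h.py
```

send_rows --deltas "-0.0405 -0.022 -0.005 -2.5;-0.081 -0.044 -0.01 -5;-0.1215 -0.067 -0.015 -7.5;-0.162 -0.089 -0.02 -10;-0.2025 -0.111 -0.025 -12.5" --claw 0.45 --force 40

```text
t: 1.6
eef_pos: [0.4022, 0.4436, 0.2647]
tool_rot: [0.0, 0.084, 0.996, 0.0]
contact_force: [1.6, -0.1, 0.8]
gripper_width: 0.45
grasp_force: 0.0
```

```bash
python3 - <<'E'
from h import *
goto(.604,.193,.30,97.4)
E
```

```text
delta x -0.2410 y -0.2131 z -0.0353 spin -17.1 | q7 0.48 jaw 80.3 F [ 1.6 -0.1  0.8] w 0.450 g 0.0
```

send_rows --deltas "-0.034 -0.030 -0.005 -2.5;-0.068 -0.06 -0.01 -5;-0.102 -0.091 -0.015 -7.5;-0.137 -0.121 -0.02 -10;-0.172 -0.152 -0.025 -12.5"

```text
t: 2.1
eef_pos: [0.5458, 0.2647, 0.2898]
tool_rot: [0.0, -0.025, 1.0, 0.0]
contact_force: [0.7, 0.7, -0.2]
gripper_width: 0.449
grasp_force: 0.0
```

```bash
python3 - <<'E'
from h import *
goto(.604,.193,.30,97.4)
E
```

```text
delta x -0.0546 y -0.0745 z -0.0102 spin -4.6 | q7 1.10 jaw 92.8 F [ 0.7  0.7 -0.2] w 0.449 g 0.0
```

send_rows --deltas "-0.02 -0.025 -0.003 -1.5;-0.03 -0.05 -0.007 -3;-0.03 -0.0745 -0.01 -4.6;-0.03 -0.0745 -0.01 -4.6;-0.03 -0.0745 -0.01 -4.6"

```text
t: 2.6
eef_pos: [0.5784, 0.193, 0.2994]
tool_rot: [0.0, -0.063, 0.998, 0.0]
contact_force: [-0.2, 0.3, -0.7]
gripper_width: 0.452
grasp_force: 0.0
```

```bash
cat >> h.py <<'E'
def fworld(p,u,v,z=None):
    """fisheye ray/depth"""
    x,y=(u-p["cx"])/p["fx"],(v-p["cy"])/p["fy"];r=np.hypot(x,y)+1e-9
    c=np.stack([x/r*np.tan(r),-y/r*np.tan(r),-np.ones_like(r)],-1);M=np.linalg.inv(p["camera_from_world"])
    ray=c@M[:3,:3].T;o=M[:3,3]
    if z is None: return o+ray*p["depth"][np.int_(np.round(v)),np.int_(np.round(u))][...,None]
    return o+ray*((z-o[2])/ray[...,2])[...,None]
def fgrid(p):
    v,u=np.mgrid[:384,:512];W=fworld(p,u.astype(float),v.astype(float));W[p["depth"]==0]=np.nan;return W
E
python3 - <<'E'
from h import *
p=bot.read_camera("wrist");save(p,"w1.png",scale=1.56)
for n in ["notch3","shaft","rest"]:
    for r in bot.landmark_of(p,n): print(n,round(r["confidence"],2),np.round(r["xyz"],4).tolist())
W=fgrid(p);np.save("W.npy",W);np.save("I.npy",p["img"])
m=(W[...,2]>.049)&(W[...,2]<.056)&(W[...,0]>.5)&(W[...,0]<.7)&(W[...,1]>.0)&(W[...,1]<.35)
Q=W[m];print(len(Q),Q.mean(0),np.percentile(Q[:,2],[5,50,95]))
E
```

```text
notch3 0.86 [0.5929, 0.268, 0.0398]
notch3 0.71 [0.6044, 0.1867, 0.0385]
notch3 0.67 [0.6093, 0.108, 0.0423]
shaft 0.74 [0.6196, 0.0312, 0.0908]
rest 0.98 [0.6016, 0.1901, -0.001]
3559 [0.6010171  0.19456105 0.05182694] [0.04945435 0.05202487 0.05399411]
```

View pics/w1.png

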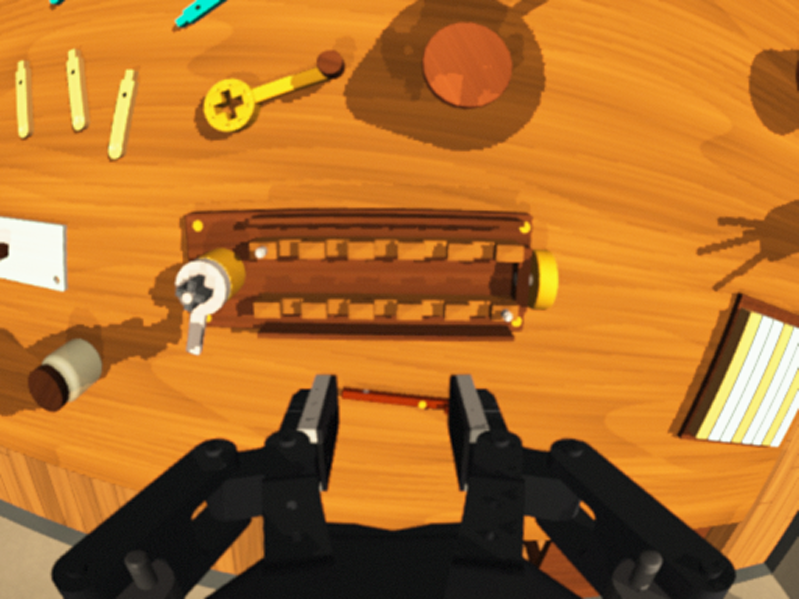

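The wrist view shows the rest with its five notch pairs, around (390,275). The shaft is at (205,285) with its finger pointing away from the robot, and the pins are at (260,253) and (508,315). I'll fit the rest pose to the depth points.

```bash
cat > restfit.py <<'E'
from h import *
from scipy.optimize import minimize
def h(x,y):
    rail=(abs(abs(x)-27)<7)&(abs(y)<118); notch=abs((y+105)%42-21)<10
    notch&=abs(y)<100
    gap=(abs(x)<20)&(abs(y)<118)
    return np.where(rail,np.where(notch,40,52.5),np.where(gap,20,np.nan))
def fit(W):
    Q=W.reshape(-1,3);Q=Q[~np.isnan(Q[:,0])];Q=Q[(np.hypot(Q[:,0]-.603,Q[:,1]-.19)<.16)&(Q[:,2]<.058)&(Q[:,2]>.012)]*1000
    def f(t,Q=Q):
        c,s=np.cos(t[2]),np.sin(t[2]);d=Q[:,:2]-t[:2]
        x,y=c*d[:,0]+s*d[:,1],-s*d[:,0]+c*d[:,1]
        e=0;n=0
        for j in np.linspace(-1.5,1.5,3):
            for k in np.linspace(-1.5,1.5,3):
                H=h(x+j,y+k);r=np.minimum(abs(Q[:,2]-H),8);r[np.isnan(H)]=5;e+=r.mean()
        return e/9
    best=min(((f((a,b,t)),(a,b,t)) for a in range(594,613,2) for b in range(182,202,2) for t in np.arange(.06,.2,.02)))
    r=minimize(f,best[1],method="Nelder-Mead",options=dict(initial_simplex=[np.array(best[1])+d for d in([0,0,0],[2,0,0],[0,2,0],[0,0,.02])],xatol=.02,fatol=1e-4))
    return r.x,r.fun,len(Q)
if __name__=="__main__":
    print("wrist",fit(np.load("W.npy")))
    p=bot.read_camera("top");print("top",fit(grid(p)))
    goto(.4695,-.0976,.12,83)
E
python3 restfit.py
```

```text
wrist (array([6.04474738e+02, 1.90915619e+02, 1.14048950e-01]), np.float64(3.523993135958991), 16491)
top (array([6.03299945e+02, 1.88007607e+02, 1.14636222e-01]), np.float64(3.8505383686073205), 5180)
delta x 0.1453 y -0.2757 z 0.1791 spin 14.4 | q7 1.31 jaw 97.4 F [ 0.4 -0.6 -0.9] w 0.449 g 0.0
```

```bash
python3 - <<'E'
from h import *
goto(.48,-.22,.2,90)
E
```

```text
delta x 0.1508 y -0.3984 z 0.0991 spin 7.4 | q7 1.31 jaw 97.4 F [ 0.4 -0.6 -0.9] w 0.449 g 0.0
```

send_rows --deltas "0.015 -0.042 0.01 1;0.03 -0.084 0.02 2;0.046 -0.126 0.03 3;0.062 -0.168 0.04 4;0.078 -0.21 0.05 5"

```text
t: 3.35
eef_pos: [0.5273, -0.0259, 0.2491]
tool_rot: [0.0, -0.021, 1.0, 0.0]
contact_force: [0.3, -0.6, -0.0]
gripper_width: 0.45
grasp_force: 0.0
```

send_rows --deltas "0.015 -0.042 0.01 1;0.03 -0.084 0.02 2;0.046 -0.126 0.03 2.4;0.056 -0.168 0.04 2.4;0.056 -0.168 0.049 2.4"

```text
t: 3.85
eef_pos: [0.4767, -0.2011, 0.2003]
tool_rot: [0.0, 0.005, 1.0, -0.001]
contact_force: [-0.5, -0.2, -0.3]
gripper_width: 0.447
grasp_force: 0.0
```

```bash
cat >> h.py <<'E'
def ftails(p,show=True):
    W=fgrid(p);hsv=cv2.cvtColor(p["img"],cv2.COLOR_RGB2HSV)
    m=((W[...,2]>.006)&(W[...,2]<.018)&(hsv[...,0]<45)).astype(np.uint8);m[300:]=0
    n,l,s,_=cv2.connectedComponentsWithStats(m);out=[]
    for i in range(1,n):
        if s[i,4]>250:
            v,u=np.nonzero(l==i);P=fworld(p,u.astype(float),v.astype(float),.011)[:,:2]
            rc=cv2.minAreaRect((P*1000).astype(np.float32));d=np.linalg.eigh(np.cov(P.T))[1][:,1];d*=np.sign(d[0]);L=sorted(rc[1])
            if 75<L[1]<110 and L[0]<30: out.append((np.array(rc[0])/1000,np.degrees(np.arctan2(d[1],d[0])),L))
    if show:
        for t in out: print(t[0].round(4),round(t[1],1),np.round(t[2],1))
    return out
E
python3 - <<'E'
from h import *
p=bot.read_camera("wrist");ftails(p)
print("top");
for t in tails(bot.read_camera("top")): print(t[0].round(4),round(t[1],1),np.round(t[2],1))
goto(.48,-.22,.2,90)
E
```

```text
[ 0.4415 -0.1611] 15.4 [16.6 91.3]
[ 0.4454 -0.2461] 11.1 [17.5 91.5]
[ 0.4709 -0.0953] -6.9 [18.9 91.8]
[ 0.4901 -0.3103] 14.1 [18.9 91.2]
[ 0.4958 -0.3948] -13.4 [19.3 93.6]
top
[0.7374 0.2207] -89.2 [ 11. 127.]
[ 0.4693 -0.0976] -7.2 [15.7 90.1]
[ 0.4399 -0.1642] 15.2 [16.4 90.7]
delta x -0.0022 y -0.0247 z -0.0007 spin -0.2 | q7 1.94 jaw 89.8 F [-0.3  0.7 -0.3] w 0.451 g 0.0
```

```bash
python3 - <<'E'
from h import *
goto(.4709,-.0953,.01,83.1)
E
```

```text
delta x 0.0073 y 0.1000 z 0.1893 spin 6.7 | q7 1.94 jaw 89.8 F [-0.3  0.7 -0.3] w 0.451 g 0.0
```

send_rows --deltas "0.002 0.035 0.03 2;0.005 0.07 0.06 4;0.0073 0.1 0.09 6.7;0.0073 0.1 0.13 6.7;0.0073 0.1 0.15 6.7"

```text
t: 4.45
eef_pos: [0.471, -0.0912, 0.0482]
tool_rot: [-0.001, 0.056, 0.998, 0.001]
contact_force: [0.1, -0.0, 0.7]
gripper_width: 0.449
grasp_force: 0.0
```

send_rows --deltas "0 0 0.02 0;0 0 0.033 0;0 0 0.039 0;0 0 0.039 0"

```text
t: 4.85
eef_pos: [0.4716, -0.0945, 0.0111]
tool_rot: [-0.0, 0.059, 0.998, 0.0]
contact_force: [-1.0, -0.0, -0.0]
gripper_width: 0.452
grasp_force: 0.0
```

```bash
python3 - <<'E'
from h import *
goto(.4709,-.0953,.01,83.1)
E
```

```text
delta x 0.0006 y -0.0009 z 0.0011 spin 0.2 | q7 1.75 jaw 83.3 F [-1. -0. -0.] w 0.452 g 0.0
```

send_rows --deltas "0 0 0 0;0 0 0 0;0 0 0 0;0 0 -0.03 0;0 0 -0.08 0" --claw 0 --force 40

```text
t: 5.35
eef_pos: [0.4694, -0.095, 0.0904]
tool_rot: [-0.003, 0.059, 0.998, -0.0]
contact_force: [0.7, 0.0, -0.1]
gripper_width: 0.171
grasp_force: 39.2
```

```bash
python3 - <<'E'
from h import *
goto(.6045,.191,.14,96.55)
E
```

```text
delta x -0.1004 y 0.2999 z -0.0496 spin -13.3 | q7 1.69 jaw 83.2 F [ 0.7  0.  -0.1] w 0.171 g 39.2
```

send_rows --deltas "-0.012 0.02 -0.03 -2;-0.026 0.06 -0.0496 -4;-0.04 0.105 -0.0496 -6;-0.055 0.15 -0.0496 -8;-0.07 0.195 -0.0496 -10"

```text
t: 5.85
eef_pos: [0.5647, 0.0919, 0.1418]
tool_rot: [0.001, -0.029, 1.0, 0.0]
contact_force: [0.7, -0.9, -0.5]
gripper_width: 0.168
grasp_force: 39.2
```

```bash
python3 - <<'E'
from h import *
goto(.6045,.191,.14,96.55)
E
```

```text
delta x -0.0455 y 0.0966 z 0.0018 spin -3.3 | q7 1.47 jaw 93.3 F [ 0.7 -0.9 -0.5] w 0.168 g 39.2
```

send_rows --deltas "-0.018 0.035 0 -1.5;-0.036 0.07 0 -3.3;-0.0455 0.0966 0 -3.3;-0.0455 0.0966 0.03 -3.3;-0.0455 0.0966 0.05 -3.3"

```text
t: 6.35
eef_pos: [0.6037, 0.1907, 0.0901]
tool_rot: [0.0, -0.058, 0.998, 0.0]
contact_force: [-1.2, -1.0, -0.5]
gripper_width: 0.173
grasp_force: 39.2
```

```bash
python3 - <<'E'
from h import *
goto(.6045,.191,.05,96.55)
from restfit import fit
p=bot.read_camera("wrist");save(p,"w2.png",scale=1.56)
W=fgrid(p);np.save("W2.npy",W)
o=bot.get_obs();e=np.array(o["eef_pos"])
# held tail: points z between .082 and .094
m=(abs(W[...,2]-(e[2]-.003))<.006)&(np.hypot(W[...,0]-e[0],W[...,1]-e[1])<.055)
m[300:]=0
Q=W[m];print(len(Q),e)
if len(Q)>50:
  rc=cv2.minAreaRect((Q[:,:2]*1000).astype(np.float32));print(rc,np.median(Q[:,2]))
W[(W[...,2]>.058)]=np.nan
print(fit(W))
E
```

```text
delta x -0.0008 y 0.0002 z 0.0401 spin 0.1 | q7 1.39 jaw 96.7 F [-1.2 -1.  -0.5] w 0.173 g 39.2
3514 [0.60149136 0.18912507 0.08669375]
((594.5444946289062, 190.57452392578125), (74.9858169555664, 36.4426155090332), 24.12358283996582) 0.08886786617709992
(array([6.04747859e+02, 1.90874931e+02, 1.09108596e-01]), np.float64(3.6560471450453247), 48779)
```

View pics/w2.png

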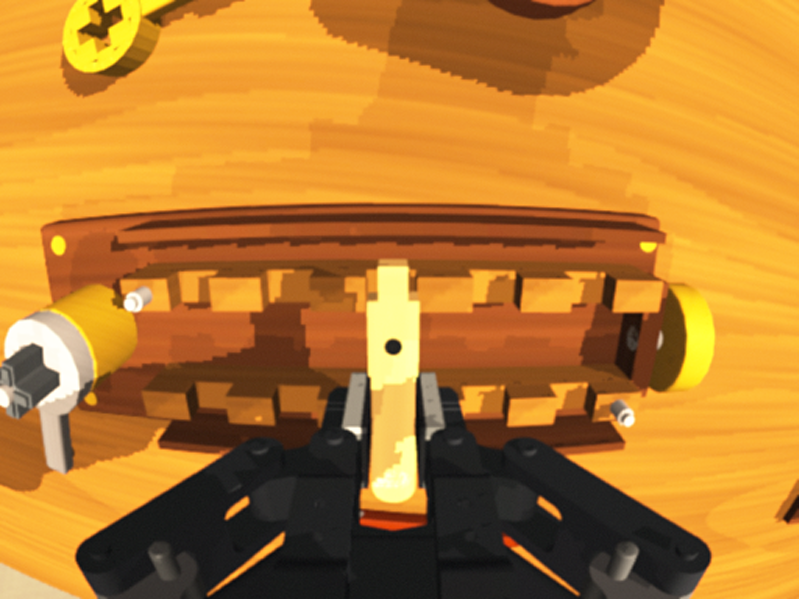

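The held tail lies over the middle notch with its spot at (393,347) and its narrow end towards the robot. I'll check how far it is off before lowering.

```bash
python3 - <<'E'
from h import *
for i in range(3):
    p=bot.read_camera("wrist");o=bot.get_obs();e=np.array(o["eef_pos"]);print(e.round(4),round(tool(o),2))
W=fgrid(p)
m=(abs(W[...,2]-(e[2]+.000))<.007);m[265:]=0;m[:165]=0;m[:,:215]=0;m[:,290:]=0
v,u=np.nonzero(m);P=fworld(p,u.astype(float),v.astype(float),e[2]+.001)[:,:2]
d=P-e[:2];y=[.0,0]
t=np.radians(tool(o));ty=np.array([np.cos(t),np.sin(t)]);tx=np.array([-ty[1],ty[0]])
a,b=d@tx,d@ty
for lo in range(12,50,5):
    s=(a*1000>lo)&(a*1000<lo+5)
    if s.sum()>5: print(lo,s.sum(),(b[s].min()*1000).round(1),(b[s].max()*1000).round(1))
print("tip",np.percentile(a,99.5))
goto(.6046,.1909,.05,96.5)
E
```

```text
[0.6017 0.1887 0.0883] 96.55
[0.603  0.1887 0.09  ] 96.51
[0.604  0.1889 0.0913] 96.49
12 376 -12.2 14.9
17 288 -6.5 8.7
22 319 -6.4 8.7
27 290 -6.8 8.6
32 329 -6.7 8.5
37 287 -6.6 8.9
42 190 -3.3 5.1
47 116 -3.3 5.0
tip 0.04950990860438254
delta x -0.0008 y 0.0020 z 0.0413 spin -0.0 | q7 1.39 jaw 96.5 F [-0.8 -0.6  0.1] w 0.168 g 39.2
```

send_rows --deltas "-0.003 0.001 0.01 0;-0.003 0.001 0.02 0;-0.003 0.001 0.03 0;-0.003 0.001 0.037 0;-0.003 0.001 0.039 0"

```text
t: 7.05
eef_pos: [0.6064, 0.1903, 0.0522]
tool_rot: [-0.001, -0.057, 0.998, -0.0]
contact_force: [-9.0, -1.7, 23.6]
gripper_width: 0.172
grasp_force: 41.9
```

send_rows --deltas "0 0 0 0;0 0 0 0"

```text
t: 7.25
eef_pos: [0.6064, 0.1903, 0.0523]
tool_rot: [-0.001, -0.057, 0.998, -0.0]
contact_force: [-4.1, 0.0, 8.0]
gripper_width: 0.166
grasp_force: 40.1
```

```bash
python3 - <<'E'
from h import *
goto(.6046,.1909,.05,96.5)
E
```

```text
delta x 0.0018 y 0.0008 z 0.0023 spin 0.0 | q7 1.40 jaw 96.5 F [-4.1  0.   8. ] w 0.166 g 40.1
```

send_rows --deltas "0 0 0 0;0 0 0 0;0 0 -0.02 0;0 0 -0.06 0;0 0 -0.1 0" --claw 0.33

```text
t: 7.75
eef_pos: [0.6062, 0.1903, 0.152]
tool_rot: [-0.001, -0.057, 0.998, -0.0]
contact_force: [0.7, -0.1, 0.7]
gripper_width: 0.332
grasp_force: 0.0
```

```bash
cat >> h.py <<'E'
def placed(p,c=(.6047,.1909),yaw=.112):
    """tails in rest: coordinates in rest frame (mm)"""
    W=fgrid(p);W=W.reshape(-1,3)
    d=W[:,:2]-c;x=(np.cos(yaw)*d[:,0]+np.sin(yaw)*d[:,1])*1000;y=(-np.sin(yaw)*d[:,0]+np.cos(yaw)*d[:,1])*1000;z=W[:,2]*1000
    for k in (-84,-42,0,42,84):
        s=(abs(x)<18)&(abs(y-k)<16)&(z>42)&(z<60)  # within gap
        if s.sum()>40:
            f=(abs(y-k)<11)&(abs(x)<56)&(z>45)&(z<60)
            print("notch",k,"n",s.sum(),"y %.1f..%.1f"%tuple(np.percentile(y[s],[3,97])-k),"x %.1f..%.1f"%tuple(np.percentile(x[f],[.5,99.5])),"z %.1f"%np.median(z[s]))
E
python3 - <<'E'
from h import *
p=bot.read_camera("wrist");save(p,"w3.png",(80,384,0,512),1.56);placed(p)
goto(.4415,-.1611,.2,105.4)
E
```

```text
notch 0 n 784 y -7.0..8.1 x -55.9..53.2 z 51.3
delta x 0.2076 y -0.3311 z -0.0402 spin -8.9 | q7 1.38 jaw 96.5 F [2.5 0.7 4.7] w 0.332 g 0.0
```

View pics/w3.png

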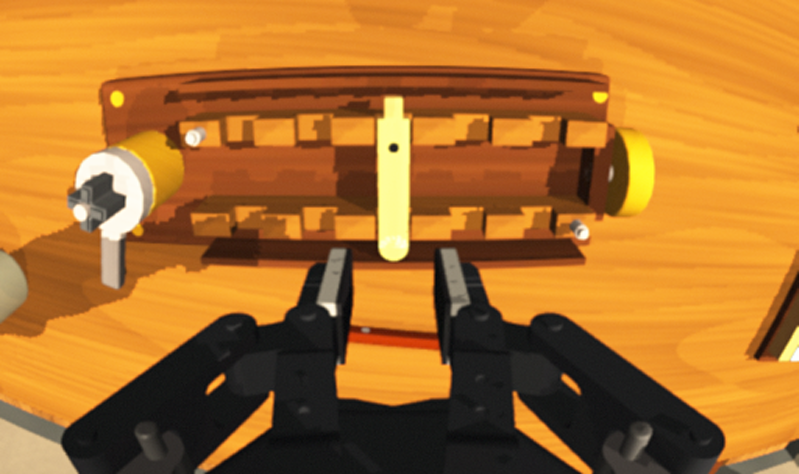

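The first tail lies flat in notch 3, running from (394,97) to (393,262). I'll measure its x centring by colour.

```bash
cat >> h.py <<'E'
def xcheck(p,c=(.6047,.1909),yaw=.112):
    hsv=cv2.cvtColor(p["img"],cv2.COLOR_RGB2HSV);m=(hsv[...,1]<150)&(hsv[...,2]>120)&(hsv[...,0]>17)&(hsv[...,0]<35);m[300:]=0
    v,u=np.nonzero(m);P=fworld(p,u.astype(float),v.astype(float),.051)[:,:2]-c
    x=(np.cos(yaw)*P[:,0]+np.sin(yaw)*P[:,1])*1000;y=(-np.sin(yaw)*P[:,0]+np.cos(yaw)*P[:,1])*1000
    for k in (-84,-42,0,42,84):
        s=(abs(y-k)<10)&(abs(x)<60)
        if s.sum()>100: 
            fr=s&(x<-10)&(x>-34);bk=s&(x>10)&(x<34)
            print("tail",k,s.sum(),"x",np.percentile(x[s],[.3,99.7]).round(1),"y front",np.percentile(y[fr]-k,[3,97]).round(1),"back",np.percentile(y[bk]-k,[3,97]).round(1))
E
python3 - <<'E'
from h import *
p=bot.read_camera("wrist");xcheck(p);ftails(p)
goto(.4415,-.1611,.2,105.4)
E
```

```text
tail 0 1748 x [-44.9  46.2] y front [-7.5  8.3] back [-7.1  7.8]
[0.4596 0.0658] -52.8 [16.3 96.8]
[0.7124 0.6025] -3.2 [27.8 93.8]
delta x 0.2079 y -0.3312 z -0.0424 spin -8.9 | q7 1.38 jaw 96.5 F [1.6 0.1 0.1] w 0.333 g 0.0
```

send_rows --deltas "0.023 -0.037 -0.01 -2;0.046 -0.074 -0.01 -4;0.069 -0.111 -0.01 -6;0.092 -0.148 -0.01 -8;0.115 -0.185 -0.01 -8.9" --claw 0.45

```text
t: 8.35
eef_pos: [0.5125, -0.0078, 0.1614]
tool_rot: [-0.0, -0.135, 0.991, -0.0]
contact_force: [0.7, 0.3, 0.1]
gripper_width: 0.451
grasp_force: 0.0
```

send_rows --deltas "0.0 -0.035 0 0;0.0 -0.07 0 0;0.01 -0.11 0 0;0.03 -0.15 0 0;0.03 -0.15 0.03 0"

```text
t: 8.85
eef_pos: [0.5254, -0.1674, 0.1344]
tool_rot: [0.003, -0.129, 0.992, -0.003]
contact_force: [0.7, 0.9, -0.3]
gripper_width: 0.445
grasp_force: 0.0
```

```bash
python3 - <<'E'
from h import *
p=bot.read_camera("wrist");ftails(p)
goto(.4415,-.1611,.01,105.4)
E
```

```text
[ 0.4456 -0.2457] 10.9 [17.8 91.2]
[ 0.4416 -0.1611] 15.2 [16.4 92.3]
[ 0.4964 -0.3944] -13.0 [20.9 93.7]
[ 0.4903 -0.3097] 14.4 [19.6 92.4]
delta x 0.0774 y 0.0222 z 0.1179 spin -0.3 | q7 2.15 jaw 105.1 F [-1.5  0.9 -3.1] w 0.451 g 0.0
```

send_rows --deltas "0.03 0.008 0.02 0;0.06 0.018 0.045 0;0.0774 0.0222 0.075 -0.3;0.0774 0.0222 0.1 -0.3;0.0774 0.0222 0.116 -0.3"

```text
t: 9.4
eef_pos: [0.4425, -0.1567, 0.0142]
tool_rot: [-0.001, -0.137, 0.991, 0.001]
contact_force: [0.3, 0.0, -0.1]
gripper_width: 0.449
grasp_force: 0.0
```

send_rows --deltas "0 0 0 0;0 0 0 0"

```text
t: 9.6
eef_pos: [0.4441, -0.1575, 0.0159]
tool_rot: [-0.0, -0.137, 0.991, 0.0]
contact_force: [0.6, 0.1, 0.3]
gripper_width: 0.443
grasp_force: 0.0
```

```bash
python3 - <<'E'
from h import *
goto(.4416,-.1611,.01,105.4)
E
```

```text
delta x 0.0034 y -0.0028 z 0.0059 spin 0.4 | q7 2.24 jaw 105.8 F [0.6 0.1 0.3] w 0.443 g 0.0
```

send_rows --deltas "0.002 -0.0015 0.003 0.4;0.0034 -0.0028 0.0055 0.4;0.0034 -0.0028 0.0055 0.4"

```text
t: 9.9
eef_pos: [0.4415, -0.162, 0.0106]
tool_rot: [0.0, -0.133, 0.991, -0.0]
contact_force: [-0.2, 0.1, -0.8]
gripper_width: 0.447
grasp_force: 0.0
```

send_rows --deltas "0 0 0 0;0 0 0 0;0 0 0 0;0 0 -0.03 0;0 0 -0.07 0" --claw 0

```text
t: 10.4
eef_pos: [0.44, -0.1613, 0.0798]
tool_rot: [-0.002, -0.133, 0.991, 0.001]
contact_force: [1.0, 0.4, -0.2]
gripper_width: 0.165
grasp_force: 39.2
```

```bash
python3 - <<'E'
from h import *
goto(.6154,.1065,.14,96.5)
E
```

```text
delta x -0.2399 y 0.2119 z -0.0602 spin 8.8 | q7 2.21 jaw 105.3 F [ 1.   0.4 -0.2] w 0.165 g 39.2
```

send_rows --deltas "-0.015 0.013 -0.035 1;-0.04 0.035 -0.066 2;-0.075 0.066 -0.066 4;-0.105 0.093 -0.066 6;-0.135 0.119 -0.066 7"

```text
t: 10.9
eef_pos: [0.541, -0.0094, 0.1468]
tool_rot: [0.0, -0.072, 0.997, 0.0]
contact_force: [0.5, -0.7, -1.3]
gripper_width: 0.171
grasp_force: 39.2
```

send_rows --deltas "-0.035 0.017 0 1;-0.07 0.034 0 1.8;-0.10 0.05 0 1.8;-0.117 0.06 0 1.8;-0.117 0.06 0.02 1.8"

```text
t: 11.4
eef_pos: [0.6513, 0.0687, 0.1283]
tool_rot: [0.003, -0.059, 0.998, 0.001]
contact_force: [-0.4, 0.1, 0.2]
gripper_width: 0.172
grasp_force: 39.2
```

```bash
python3 - <<'E'
from h import *
bot.read_camera("wrist");bot.read_camera("wrist")
goto(.6154,.1065,.052,96.5)
E
```

```text
delta x 0.0254 y 0.0441 z 0.0717 spin 0.1 | q7 1.62 jaw 96.6 F [-0.1 -0.5 -1. ] w 0.175 g 39.2
```

send_rows --deltas "0.013 0.022 0 0;0.0254 0.0441 0 0;0.0254 0.0441 0.02 0;0.0254 0.0441 0.04 0;0.0254 0.0441 0.04 0"

```text
t: 12.0
eef_pos: [0.6148, 0.1053, 0.0845]
tool_rot: [-0.002, -0.057, 0.998, -0.001]
contact_force: [-0.3, 0.0, -0.6]
gripper_width: 0.171
grasp_force: 39.2
```

```bash
python3 - <<'E'
from h import *
bot.read_camera("wrist");bot.read_camera("wrist");goto(.6154,.1065,.052,96.5)
bot.read_camera("wrist");goto(.6154,.1065,.052,96.5)
E
```

```text
delta x 0.0014 y 0.0014 z 0.0349 spin -0.0 | q7 1.55 jaw 96.5 F [ 0.7 -0.4  0.8] w 0.177 g 25.6
delta x 0.0021 y 0.0013 z 0.0355 spin -0.0 | q7 1.55 jaw 96.5 F [0.5 0.2 1.2] w 0.178 g 25.6
```

send_rows --deltas "0.001 0.001 0 0;0.0018 0.0013 0 0;0.0018 0.0013 0 0;0.0018 0.0013 0 0"

```text
t: 12.55
eef_pos: [0.6153, 0.1071, 0.0867]
tool_rot: [0.0, -0.057, 0.998, 0.0]
contact_force: [0.4, 0.7, -0.0]
gripper_width: 0.17
grasp_force: 44.4
```

```bash
cat >> h.py <<'E'
def held(p,e,a):
    W=fgrid(p);m=abs(W[...,2]-e[2])<.012;m[265:]=0;m[:150]=0;m[:,:210]=0;m[:,295:]=0
    v,u=np.nonzero(m);d=W[v,u]-e;t=np.radians(a);ty=np.array([np.cos(t),np.sin(t)]);tx=np.array([-ty[1],ty[0]])
    x,y=d[:,:2]@tx*1000,d[:,:2]@ty*1000;s=(abs(y)<13)&(x>15)&(x<60)
    x,y,z=x[s],y[s],d[s,2]*1000
    print("tip %.1f"%np.percentile(x,99.5))
    for lo in range(17,50,8):
        s=(x>lo)&(x<lo+8)
        if s.sum()>9: print(lo,s.sum(),"y",np.percentile(y[s],[2,98]).round(1),"ztop %.1f"%np.percentile(z[s],60))
E
python3 - <<'E'
from h import *
p=bot.read_camera("wrist");o=bot.get_obs();held(p,np.array(o["eef_pos"]),tool(o))
goto(.6154,.1065,.052,96.5)
E
```

```text
tip 46.6
17 478 y [-6.4  8.8] ztop 0.7
25 516 y [-6.7  9.1] ztop 0.6
33 467 y [-6.4  8.9] ztop 0.5
41 309 y [-3.2  5.7] ztop 0.3
delta x -0.0000 y -0.0006 z 0.0346 spin 0.0 | q7 1.55 jaw 96.5 F [ 0.7 -0.  -0. ] w 0.167 g 44.4
```

send_rows --deltas "0 -0.0005 0.01 0;0 -0.0005 0.02 0;0 -0.0005 0.028 0;0 -0.0005 0.032 0;0 -0.0005 0.0335 0"

```text
t: 13.1
eef_pos: [0.6148, 0.1064, 0.0519]
tool_rot: [-0.001, -0.057, 0.998, -0.0]
contact_force: [-0.1, 0.3, 0.5]
gripper_width: 0.17
grasp_force: 44.4
```

send_rows --deltas "0 0 0 0;0 0 0 0"

```text
t: 13.3
eef_pos: [0.6155, 0.1066, 0.0531]
tool_rot: [0.0, -0.057, 0.998, 0.0]
contact_force: [-0.7, -0.8, -0.4]
gripper_width: 0.164
grasp_force: 44.4
```

send_rows --deltas "0 0 0 0;0 0 0 0;0 0 -0.02 0;0 0 -0.06 0;0 0 -0.1 0" --claw 0.33

```text
t: 13.8
eef_pos: [0.6147, 0.1064, 0.1536]
tool_rot: [-0.001, -0.057, 0.998, -0.0]
contact_force: [0.9, -0.2, -0.3]
gripper_width: 0.331
grasp_force: 0.0
```

```bash
python3 - <<'E'
from h import *
p=bot.read_camera("wrist");placed(p);xcheck(p);ftails(p)
goto(.4456,-.2457,.16,101)
E
```

```text
notch -84 n 763 y -7.2..7.9 x -55.9..53.1 z 51.3
notch 0 n 787 y -7.7..8.0 x -55.8..53.5 z 51.2
tail -84 1780 x [-44.6  46.4] y front [-7.1  7.7] back [-7.4  7.4]Traceback (most recent call last):
  File "<stdin>", line 2, in <module>
  File "h.py", line 77, in xcheck
    print("tail",k,s.sum(),"x",np.percentile(x[s],[.3,99.7]).round(1),"y front",np.percentile(y[fr]-k,[3,97]).round(1),"back",np.percentile(y[bk]-k,[3,97]).round(1))
                                                                                ~~~~~~~~~~~~~^^^^^^^^^^^^^^^^
    return _quantile_unchecked(
        a, q, axis, out, overwrite_input, method, keepdims, weights)
    return _ureduce(a,
                    func=_quantile_ureduce_func,
    ...<5 lines>...
                    overwrite_input=overwrite_input,
                    method=method)
    r = func(a, **kwargs)
    result = _quantile(arr,
                       quantiles=q,
    ...<2 lines>...
                       out=out,
                       weights=wgt)
    slices_having_nans = np.isnan(arr[-1, ...])
                                  ~~~^^^^^^^^^
IndexError: index -1 is out of bounds for axis 0 with size 0
```

```bash
sed -i 's/if s.sum()>100: /if s.sum()>700:/' h.py; python3 - <<'E'
from h import *
goto(.4456,-.2457,.16,101)
E
```

```text
delta x 0.2120 y -0.3308 z 0.0013 spin -4.5 | q7 1.53 jaw 96.5 F [2.  0.1 4.9] w 0.328 g 0.0
```

send_rows --deltas "0.02 -0.036 -0.01 0;0.045 -0.072 -0.01 0;0.068 -0.108 -0.01 0;0.09 -0.144 -0.01 0;0.112 -0.18 -0.01 0" --claw 0.45

```text
t: 14.35
eef_pos: [0.5237, -0.0864, 0.1632]
tool_rot: [0.001, -0.057, 0.998, 0.0]
contact_force: [1.0, -0.7, 0.4]
gripper_width: 0.451
grasp_force: 0.0
```

send_rows --deltas "0.02 -0.036 0 -1;0.035 -0.072 0 -2;0.05 -0.11 0 -4.5;0.06 -0.15 0.03 -4.5;0.06 -0.15 0.03 -4.5"

```text
t: 14.85
eef_pos: [0.4782, -0.2466, 0.1309]
tool_rot: [-0.002, -0.092, 0.996, -0.001]
contact_force: [-1.5, -0.2, 0.2]
gripper_width: 0.452
grasp_force: 0.0
```

```bash
python3 - <<'E'
from h import *
bot.read_camera("wrist");p=bot.read_camera("wrist");ftails(p)
goto(.4456,-.2457,.011,101)
E
```

```text
[ 0.4459 -0.2469] 11.2 [15.6 90.4]
[ 0.4957 -0.3953] -12.9 [19.1 93.6]
[ 0.4898 -0.3106] 13.8 [18.1 92. ]
[ 0.5887 -0.2224] -85.9 [20.4 82.8]
delta x 0.0355 y 0.0029 z 0.1213 spin -0.1 | q7 2.27 jaw 100.9 F [ 0.9  0.2 -0.4] w 0.453 g 0.0
```

send_rows --deltas "0.018 0.001 0.02 0;0.0352 0.0017 0.05 0;0.0352 0.0017 0.09 0;0.0352 0.0017 0.112 0;0.0352 0.0017 0.1205 0"

```text
t: 15.45
eef_pos: [0.4469, -0.2439, 0.011]
tool_rot: [-0.001, -0.097, 0.995, 0.001]
contact_force: [-0.8, -0.3, -0.4]
gripper_width: 0.448
grasp_force: 0.0
```

send_rows --deltas "0 0 0 0;0 0 0 0;0 0 0 0"

```text
t: 15.75
eef_pos: [0.4483, -0.2461, 0.0138]
tool_rot: [0.001, -0.096, 0.995, -0.001]
contact_force: [-0.7, -0.2, 0.6]
gripper_width: 0.452
grasp_force: 0.0
```

```bash
python3 - <<'E'
from h import *
goto(.4459,-.2465,.0105,101.1)
E
```

```text
delta x 0.0024 y 0.0001 z 0.0033 spin -0.0 | q7 2.38 jaw 101.1 F [-0.7 -0.2  0.6] w 0.452 g 0.0
```

send_rows --deltas "0.0015 0 0.002 0;0.0015 0 0.002 0"

```text
t: 15.95
eef_pos: [0.4455, -0.2463, 0.0108]
tool_rot: [0.0, -0.096, 0.995, -0.0]
contact_force: [-0.1, 0.1, 0.7]
gripper_width: 0.449
grasp_force: 0.0
```

send_rows --deltas "0 0 0 0;0 0 0 0;0 0 0 0;0 0 -0.03 0;0 0 -0.07 0" --claw 0

```text
t: 16.45
eef_pos: [0.444, -0.2455, 0.0796]
tool_rot: [-0.002, -0.096, 0.995, 0.001]
contact_force: [1.1, 0.2, -0.0]
gripper_width: 0.174
grasp_force: 39.3
```

```bash
python3 - <<'E'
from h import *
goto(.6107,.1483,.15,96.5)
E
```

```text
delta x -0.2389 y 0.3547 z -0.0704 spin 4.5 | q7 2.34 jaw 101.0 F [ 1.1  0.2 -0. ] w 0.174 g 39.3
```

send_rows --deltas "-0.015 0.022 -0.035 0;-0.038 0.056 -0.07 0;-0.065 0.095 -0.07 0;-0.09 0.134 -0.07 0;-0.116 0.172 -0.07 0"

```text
t: 16.95
eef_pos: [0.527, -0.0532, 0.1509]
tool_rot: [0.0, -0.096, 0.995, 0.0]
contact_force: [1.2, -0.9, -0.3]
gripper_width: 0.175
grasp_force: 39.3
```

send_rows --deltas "-0.025 0.038 0 1;-0.05 0.075 0 2;-0.077 0.113 0 3;-0.102 0.15 0 4;-0.123 0.183 0 4.5"

```text
t: 17.45
eef_pos: [0.6127, 0.1506, 0.1501]
tool_rot: [-0.0, -0.057, 0.998, 0.0]
contact_force: [-0.1, -0.4, -0.1]
gripper_width: 0.17
grasp_force: 39.3
```

send_rows --deltas "0 0 0.02 0;0 0 0.05 0;0 0 0.06 0;0 0 0.06 0;0 0 0.06 0"

```text
t: 17.95
eef_pos: [0.6127, 0.1476, 0.0911]
tool_rot: [0.0, -0.057, 0.998, 0.0]
contact_force: [-0.1, 0.0, 0.9]
gripper_width: 0.17
grasp_force: 39.3
```

```bash
python3 - <<'E'
from h import *
for i in range(2):
    p=bot.read_camera("wrist");o=bot.get_obs();goto(.6107,.1483,.052,96.5)
held(p,np.array(o["eef_pos"]),tool(o))
E
```

```text
delta x 0.0023 y 0.0008 z 0.0397 spin -0.0 | q7 1.50 jaw 96.5 F [ 0.1 -0.2  0.5] w 0.172 g 39.3
delta x 0.0025 y 0.0008 z 0.0399 spin -0.0 | q7 1.50 jaw 96.5 F [-0.8 -0.3  0.8] w 0.169 g 39.3
tip 46.4
17 484 y [-6.5  8.7] ztop 0.4
25 508 y [-6.4  9. ] ztop 0.3
33 459 y [-6.4  8.9] ztop 0.2
41 310 y [-2.9  5.5] ztop -0.0
```

send_rows --deltas "0.002 0.0008 0.01 0;0.002 0.0008 0.02 0;0.002 0.0008 0.03 0;0.002 0.0008 0.037 0;0.002 0.0008 0.0387 0"

```text
t: 18.55
eef_pos: [0.6094, 0.1483, 0.0508]
tool_rot: [-0.001, -0.057, 0.998, -0.0]
contact_force: [-4.4, -0.3, 11.4]
gripper_width: 0.17
grasp_force: 40.7
```

send_rows --deltas "0 0 0 0;0 0 0 0"

```text
t: 18.75
eef_pos: [0.6102, 0.1485, 0.0515]
tool_rot: [-0.0, -0.057, 0.998, -0.0]
contact_force: [-0.6, -0.2, 0.2]
gripper_width: 0.172
grasp_force: 39.3
```

send_rows --deltas "0 0 0 0;0 0 0 0;0 0 -0.02 0;0 0 -0.06 0;0 0 -0.1 0" --claw 0.3

```text
t: 19.25
eef_pos: [0.6096, 0.1483, 0.1522]
tool_rot: [-0.001, -0.057, 0.998, -0.0]
contact_force: [1.3, -0.2, 0.3]
gripper_width: 0.302
grasp_force: 0.0
```

```bash
python3 - <<'E'
from h import *
p=bot.read_camera("wrist");placed(p);xcheck(p)
goto(.4900,-.3104,.16,104)
E
```

```text
notch -84 n 790 y -7.3..7.9 x -55.6..52.0 z 51.2
notch -42 n 775 y -7.0..8.1 x -55.6..53.1 z 51.3
notch 0 n 790 y -7.5..7.6 x -55.8..51.3 z 51.1
tail -84 1852 x [-44.7  59.5] y front [-7.4  8. ] back [-7.3  8.1]
tail -42 1812 x [-45.2  45.6] y front [-6.9  7.9] back [-7.1  8.2]
tail 0 1852 x [-44.8  59.3] y front [-7.   8.2] back [-6.9  8.1]
delta x 0.1749 y -0.4426 z -0.0001 spin -7.5 | q7 1.48 jaw 96.5 F [2.2 0.2 4.3] w 0.299 g 0.0
```

send_rows --deltas "0.017 -0.043 -0.01 0;0.034 -0.086 -0.01 0;0.052 -0.129 -0.01 0;0.069 -0.172 -0.01 0;0.086 -0.216 -0.01 0" --claw 0.45

```text
t: 19.8
eef_pos: [0.5487, -0.0774, 0.1619]
tool_rot: [0.0, -0.057, 0.998, 0.0]
contact_force: [0.5, -0.0, -0.2]
gripper_width: 0.455
grasp_force: 0.0
```

send_rows --deltas "0.01 -0.043 0 -1;0.025 -0.086 0 -3;0.035 -0.129 0 -4.5;0.045 -0.172 0 -6;0.055 -0.216 0.03 -7.5"

```text
t: 20.3
eef_pos: [0.5216, -0.2968, 0.1371]
tool_rot: [0.003, -0.122, 0.992, -0.002]
contact_force: [0.7, 0.1, -0.4]
gripper_width: 0.449
grasp_force: 0.0
```

```bash
python3 - <<'E'
from h import *
for i in range(3):p=bot.read_camera("wrist")
ftails(p)
goto(.4900,-.3104,.011,104.1)
E
```

```text
[ 0.4961 -0.3958] -12.9 [18.1 92. ]
[ 0.4907 -0.3112] 14.3 [16.2 91.4]
delta x 0.0295 y -0.0069 z 0.1215 spin -0.4 | q7 2.40 jaw 103.7 F [-0.4  0.7  0.3] w 0.451 g 0.0
```

send_rows --deltas "0.015 -0.0035 0.02 0;0.0287 -0.0077 0.05 -0.4;0.0287 -0.0077 0.09 -0.4;0.0287 -0.0077 0.112 -0.4;0.0287 -0.0077 0.1205 -0.4"

```text
t: 20.95
eef_pos: [0.4931, -0.3055, 0.0116]
tool_rot: [-0.001, -0.126, 0.992, 0.001]
contact_force: [-0.4, -0.2, -0.1]
gripper_width: 0.451
grasp_force: 0.0
```

send_rows --deltas "0 0 0 0;0 0 0 0;0 0 0 0"

```text
t: 21.25
eef_pos: [0.4948, -0.308, 0.015]
tool_rot: [0.001, -0.126, 0.992, -0.001]
contact_force: [-0.0, 0.0, -0.3]
gripper_width: 0.451
grasp_force: 0.0
```

```bash
python3 - <<'E'
from h import *
bot.read_camera("wrist");bot.read_camera("wrist")
goto(.4904,-.311,.0105,104.1)
E
```

```text
delta x 0.0047 y -0.0019 z 0.0043 spin 0.3 | q7 2.50 jaw 104.4 F [-0.3 -0.3  0.9] w 0.448 g 0.0
```

send_rows --deltas "0.0025 -0.001 0.002 0.3;0.004 -0.0019 0.0038 0.3;0.004 -0.0019 0.0038 0.3"

```text
t: 21.65
eef_pos: [0.4895, -0.3108, 0.0095]
tool_rot: [-0.0, -0.123, 0.992, 0.0]
contact_force: [-0.8, -0.6, -0.3]
gripper_width: 0.452
grasp_force: 0.0
```

send_rows --deltas "0 0 0 0;0 0 0 0;0 0 0 0;0 0 -0.03 0;0 0 -0.07 0" --claw 0

```text
t: 22.15
eef_pos: [0.4886, -0.3095, 0.0786]
tool_rot: [-0.002, -0.123, 0.992, 0.001]
contact_force: [1.1, -0.5, -0.6]
gripper_width: 0.169
grasp_force: 40.1
```

```bash
python3 - <<'E'
from h import *
goto(.6013,.2317,.15,96.5)
E
```

```text
delta x -0.2414 y 0.4973 z -0.0714 spin 7.6 | q7 2.47 jaw 104.1 F [ 1.1 -0.5 -0.6] w 0.169 g 40.1
```

send_rows --deltas "-0.007 0.015 -0.04 0;-0.025 0.051 -0.0714 0;-0.045 0.093 -0.0714 0;-0.065 0.134 -0.0714 0;-0.085 0.175 -0.0714 0"

```text
t: 22.65
eef_pos: [0.5301, -0.1182, 0.1516]
tool_rot: [0.0, -0.123, 0.992, 0.0]
contact_force: [0.5, -0.5, -0.4]
gripper_width: 0.166
grasp_force: 40.1
```

send_rows --deltas "-0.02 0.041 0 0;-0.04 0.082 0 0;-0.06 0.123 0 0;-0.08 0.165 0 0;-0.1 0.206 0 0"

```text
t: 23.15
eef_pos: [0.5765, 0.1062, 0.1511]
tool_rot: [-0.0, -0.123, 0.992, 0.0]
contact_force: [0.5, 1.0, -0.3]
gripper_width: 0.176
grasp_force: 40.1
```

send_rows --deltas "-0.02 0.041 0 2;-0.04 0.082 0 4;-0.0564 0.1163 0 7.6;-0.0564 0.1163 0.03 7.6;-0.0564 0.1163 0.06 7.6"

```text
t: 23.65
eef_pos: [0.6033, 0.2334, 0.0909]
tool_rot: [0.001, -0.059, 0.998, 0.001]
contact_force: [-0.1, 0.4, -1.3]
gripper_width: 0.172
grasp_force: 40.1
```

```bash
python3 - <<'E'
from h import *
for i in range(4): p=bot.read_camera("wrist")
o=bot.get_obs();goto(.6013,.2317,.052,96.5)
held(p,np.array(o["eef_pos"]),tool(o))
E
```

```text
delta x 0.0012 y 0.0016 z 0.0391 spin -0.0 | q7 1.37 jaw 96.5 F [-0.3 -0.3 -0.1] w 0.170 g 40.1
tip 47.5
17 475 y [-6.5  8.7] ztop -0.2
25 523 y [-6.5  9. ] ztop -0.2
33 491 y [-6.7  8.7] ztop -0.3
41 365 y [-3.3  5.5] ztop -0.4
```

send_rows --deltas "0.001 0.0014 0.01 0;0.001 0.0014 0.02 0;0.001 0.0014 0.03 0;0.001 0.0014 0.036 0;0.001 0.0014 0.038 0"

```text
t: 24.35
eef_pos: [0.6012, 0.2317, 0.0521]
tool_rot: [-0.001, -0.057, 0.998, -0.0]
contact_force: [0.1, 0.4, -0.6]
gripper_width: 0.169
grasp_force: 40.1
```

send_rows --deltas "0 0 0 0;0 0 0 0"

```text
t: 24.55
eef_pos: [0.602, 0.232, 0.0534]
tool_rot: [0.0, -0.057, 0.998, 0.0]
contact_force: [0.7, -0.9, -0.4]
gripper_width: 0.177
grasp_force: 40.1
```

send_rows --deltas "0 0 0 0;0 0 0 0;0 0 -0.02 0;0 0 -0.06 0;0 0 -0.1 0" --claw 0.3

```text
t: 25.05
eef_pos: [0.6012, 0.2317, 0.1538]
tool_rot: [-0.001, -0.057, 0.998, -0.0]
contact_force: [1.0, 0.7, 0.0]
gripper_width: 0.297
grasp_force: 0.0
```

```bash
python3 - <<'E'
from h import *
p=bot.read_camera("wrist");placed(p);xcheck(p)
goto(.4960,-.3955,.16,77)
for t in tails(bot.read_camera("top")): print(t[0].round(4)+[.001,.0027],round(t[1],1),np.round(t[2],1))
E
```

```text
notch -84 n 730 y -7.2..8.7 x -55.7..53.6 z 51.1
notch -42 n 785 y -6.9..8.9 x -55.8..53.7 z 51.2
notch 0 n 785 y -7.0..8.2 x -55.7..52.3 z 51.2
notch 42 n 762 y -7.2..7.9 x -55.9..53.8 z 51.2
tail -84 1090 x [-44.7  29.1] y front [-7.2  7.8] back [-7.3  7.4]
tail -42 1233 x [-44.9  25.9] y front [-7.   8.1] back [-7.1  7.9]
tail 0 1793 x [-45.1  57.2] y front [-7.1  8.1] back [-6.9  8. ]
tail 42 1758 x [-43.1  47.4] y front [-7.1  7.7] back [-7.3  7.5]
delta x 0.1796 y -0.6121 z 0.0017 spin 19.5 | q7 1.35 jaw 96.5 F [2.1 0.6 4.4] w 0.301 g 0.0
[0.7384 0.2247] -89.2 [ 11.  129.9]
[0.6549 0.6068] -7.5 [ 14.9 169. ]
[ 0.4959 -0.3957] -12.5 [18.  91.4]
```

send_rows --deltas "0.013 -0.044 -0.01 0;0.026 -0.088 -0.01 0;0.039 -0.132 -0.01 0;0.052 -0.176 -0.01 0;0.065 -0.22 -0.01 0" --claw 0.45

```text
t: 25.65
eef_pos: [0.5615, 0.0043, 0.163]
tool_rot: [0.0, -0.057, 0.998, 0.0]
contact_force: [0.2, -0.1, -0.4]
gripper_width: 0.45
grasp_force: 0.0
```

send_rows --deltas "0.013 -0.044 0 0;0.026 -0.088 0 0;0.039 -0.132 0 0;0.052 -0.176 0 0;0.065 -0.22 0 0"

```text
t: 26.15
eef_pos: [0.5219, -0.2216, 0.163]
tool_rot: [0.0, -0.057, 0.998, 0.0]
contact_force: [1.0, 0.1, 0.7]
gripper_width: 0.45
grasp_force: 0.0
```

send_rows --deltas "0.005 -0.043 0.01 4;0.01 -0.086 0.02 8;0.02 -0.129 0.03 12;0.03 -0.172 0.03 16;0.03 -0.172 0.03 19.5"

```text
t: 26.65
eef_pos: [0.5086, -0.4022, 0.1331]
tool_rot: [-0.0, 0.119, 0.993, -0.003]
contact_force: [-0.5, 0.0, -0.4]
gripper_width: 0.449
grasp_force: 0.0
```

```bash
python3 - <<'E'
from h import *
for i in range(3):p=bot.read_camera("wrist")
ftails(p)
goto(.4960,-.3956,.011,77)
E
```

```text
[ 0.4962 -0.3968] -12.7 [15.9 91.6]
delta x 0.0154 y -0.0052 z 0.1215 spin 0.1 | q7 2.16 jaw 77.1 F [ 0.1 -0.  -0.1] w 0.446 g 0.0
```

send_rows --deltas "0.008 -0.003 0.02 0;0.0155 -0.006 0.05 0.1;0.0155 -0.006 0.09 0.1;0.0155 -0.006 0.113 0.1;0.0155 -0.006 0.1215 0.1"

```text
t: 27.3
eef_pos: [0.4953, -0.3935, 0.009]
tool_rot: [-0.002, 0.112, 0.994, 0.002]
contact_force: [0.1, 0.2, 0.9]
gripper_width: 0.452
grasp_force: 0.0
```

send_rows --deltas "0 0 0 0;0 0 0 0;0 0 0 0"

```text
t: 27.6
eef_pos: [0.497, -0.3971, 0.0133]
tool_rot: [0.001, 0.114, 0.994, -0.001]
contact_force: [-0.4, -0.4, 0.1]
gripper_width: 0.45
grasp_force: 0.0
```

```bash
python3 - <<'E'
from h import *
bot.read_camera("wrist");bot.read_camera("wrist")
goto(.4961,-.3964,.0105,77.2)
E
```

```text
delta x 0.0007 y 0.0005 z 0.0025 spin -0.3 | q7 2.24 jaw 76.9 F [ 0.7 -1.3  0.4] w 0.447 g 0.0
```

send_rows --deltas "0.0007 0.0005 0.002 -0.3;0.0007 0.0005 0.002 -0.3"

```text
t: 27.9
eef_pos: [0.4953, -0.3958, 0.0098]
tool_rot: [0.0, 0.111, 0.994, 0.0]
contact_force: [0.6, -0.0, 0.1]
gripper_width: 0.453
grasp_force: 0.0
```

send_rows --deltas "0 0 0 0;0 0 0 0;0 0 0 0;0 0 -0.03 0;0 0 -0.07 0" --claw 0

```text
t: 28.4
eef_pos: [0.4938, -0.3947, 0.0782]
tool_rot: [-0.002, 0.111, 0.994, 0.001]
contact_force: [0.3, -0.3, -0.2]
gripper_width: 0.171
grasp_force: 40.2
```

```bash
python3 - <<'E'
from h import *
goto(.5966,.2735,.15,96.5)
E
```

```text
delta x 0.0475 y 0.6744 z -0.0718 spin -19.3 | q7 2.21 jaw 77.2 F [ 0.3 -0.3 -0.2] w 0.171 g 40.2
```

send_rows --deltas "0.001 0.02 -0.04 0;0.003 0.055 -0.0718 0;0.006 0.1 -0.0718 0;0.01 0.145 -0.0718 0;0.013 0.19 -0.0718 0"

```text
t: 28.9
eef_pos: [0.5246, -0.2061, 0.1517]
tool_rot: [0.0, 0.112, 0.994, 0.0]
contact_force: [0.8, 0.6, -0.4]
gripper_width: 0.173
grasp_force: 40.2
```

send_rows --deltas "0.003 0.045 0 0;0.006 0.09 0 0;0.009 0.135 0 0;0.013 0.18 0 0;0.016 0.225 0 0"

```text
t: 29.4
eef_pos: [0.5586, 0.017, 0.1514]
tool_rot: [-0.0, 0.111, 0.994, 0.0]
contact_force: [0.9, -0.1, 0.2]
gripper_width: 0.171
grasp_force: 40.2
```

send_rows --deltas "0.003 0.045 0 -4;0.006 0.09 0 -8;0.009 0.135 0 -12;0.013 0.18 0 -16;0.016 0.225 0 -19.3"

```text
t: 29.9
eef_pos: [0.5928, 0.2399, 0.1513]
tool_rot: [-0.0, -0.058, 0.998, -0.0]
contact_force: [0.6, -0.7, -0.2]
gripper_width: 0.177
grasp_force: 40.2
```

```bash
python3 - <<'E'
from h import *
for i in range(3): p=bot.read_camera("wrist")
o=bot.get_obs();goto(.5966,.2735,.09,96.5)
E
```

```text
delta x -0.0081 y 0.0299 z 0.0609 spin 0.4 | q7 1.36 jaw 96.9 F [ 0.  -1.1 -0.3] w 0.174 g 40.2
```

send_rows --deltas "-0.004 0.015 0 0;-0.0081 0.0299 0 0.4;-0.0081 0.0299 0.03 0.4;-0.0081 0.0299 0.06 0.4;-0.0081 0.0299 0.06 0.4"

```text
t: 30.55
eef_pos: [0.5948, 0.268, 0.0875]
tool_rot: [-0.003, -0.053, 0.999, -0.001]
contact_force: [-0.8, -0.6, -0.0]
gripper_width: 0.174
grasp_force: 40.2
```

```bash
python3 - <<'E'
from h import *
for i in range(3): p=bot.read_camera("wrist")
o=bot.get_obs();goto(.5966,.2735,.052,96.5)
held(p,np.array(o["eef_pos"]),tool(o))
W=fgrid(p);d=W-[.6047,.1909,0];c,s=np.cos(.112),np.sin(.112);x=c*d[...,0]+s*d[...,1];y=-s*d[...,0]+c*d[...,1]
for k in range(96,136,4):
    m=(abs(x)<.012)&(abs(y*1000-k)<2);m[300:]=0;print(k,m.sum(),(np.median(W[...,2][m])*1000).round(1) if m.sum() else "")
E
```

```text
delta x 0.0014 y 0.0048 z 0.0406 spin -0.4 | q7 1.33 jaw 96.1 F [ 0.5 -0.4  0.2] w 0.173 g 40.2
tip 45.3
17 471 y [-6.6  8.6] ztop 0.6
25 530 y [-6.9  8.9] ztop 0.5
33 436 y [-6.5  8.6] ztop 0.4
41 284 y [-3.4  5.5] ztop 0.1
96 623 110.0
100 428 105.0
104 281 21.4
108 362 129.9
112 364 131.6
116 368 38.7
120 428 40.2
124 210 40.4
128 177 40.2
132 472 50.9
```

send_rows --deltas "0.001 0.0045 0 -0.4;0.001 0.0045 0.012 -0.4;0.001 0.0045 0.012 -0.4;0.001 0.0045 0.012 -0.4"

```text
t: 31.1
eef_pos: [0.5958, 0.273, 0.0791]
tool_rot: [-0.0, -0.057, 0.998, -0.0]
contact_force: [-0.1, 0.1, 0.3]
gripper_width: 0.174
grasp_force: 40.2
```

```bash
python3 - <<'E'
from h import *
for i in range(2): p=bot.read_camera("wrist")
goto(.5966,.2735,.052,96.5)
E
```

```text
delta x -0.0004 y 0.0005 z 0.0275 spin 0.0 | q7 1.34 jaw 96.5 F [-1.2  0.   0.1] w 0.172 g 40.2
```

send_rows --deltas "-0.0004 0.0005 0.01 0;-0.0004 0.0005 0.018 0;-0.0004 0.0005 0.024 0;-0.0004 0.0005 0.0268 0;-0.0004 0.0005 0.0268 0"

```text
t: 31.7
eef_pos: [0.5961, 0.2734, 0.0518]
tool_rot: [-0.001, -0.057, 0.998, -0.0]
contact_force: [0.3, -0.2, 0.5]
gripper_width: 0.169
grasp_force: 40.2
```

send_rows --deltas "0 0 0 0;0 0 0 0"

```text
t: 31.9
eef_pos: [0.5964, 0.2737, 0.0528]
tool_rot: [-0.0, -0.057, 0.998, 0.0]
contact_force: [-0.4, 0.0, 0.4]
gripper_width: 0.17
grasp_force: 40.1
```

send_rows --deltas "0 0 0 0;0 0 0 0;0 0 -0.02 0;0 0 -0.06 0;0 0 -0.1 0" --claw 0.27

```text
t: 32.4
eef_pos: [0.596, 0.2734, 0.1533]
tool_rot: [-0.001, -0.057, 0.998, -0.0]
contact_force: [0.8, 0.5, -0.3]
gripper_width: 0.273
grasp_force: 0.0
```

```bash
python3 - <<'E'
from h import *
p=bot.read_camera("wrist");placed(p);xcheck(p)
goto(.604,.19,.2,97)
p=bot.read_camera("top")
for n in ["cover_grip","lever_hub","lever_knob"]:
    for r in bot.landmark_of(p,n): print(n,round(r["confidence"],2),np.round(r["xyz"],4).tolist())
W=grid(p);b=(W[...,0]>.5)&(W[...,0]<.75)&(W[...,1]>-.5)&(W[...,1]<-.12)
for lo,hi in((.005,.012),(.035,.05)):
    m=b&(W[...,2]>lo)&(W[...,2]<hi);v,u=np.nonzero(m);P=W[m][:,:2]
    n,l,s,_=cv2.connectedComponentsWithStats(m.astype(np.uint8));i=1+np.argmax(s[1:,4]);P=W[l==i][:,:2]
    print(len(P),cv2.minAreaRect((P*1000).astype(np.float32)),W[l==i][:,2].mean())
E
```

```text
notch -84 n 649 y -7.2..8.9 x -55.5..53.1 z 51.0
notch -42 n 725 y -6.9..8.9 x -55.4..52.9 z 51.1
notch 0 n 785 y -6.8..9.0 x -55.6..52.7 z 51.2
notch 42 n 784 y -7.1..8.0 x -55.4..52.3 z 51.2
notch 84 n 778 y -7.2..7.9 x -55.7..53.1 z 51.3
tail -84 940 x [-44.7  34.3] y front [-7.2  7.6] back [-7.2  7.3]
tail -42 1074 x [-45.1  29.6] y front [-6.9  7.9] back [-7.   7.7]
tail 0 1191 x [-45.   24.3] y front [-7.   8.1] back [-6.8  7.9]
tail 42 1722 x [-43.1  57.5] y front [-7.1  8. ] back [-7.  8.]
tail 84 1735 x [-42.8  47.8] y front [-7.1  7.7] back [-7.4  7.3]
delta x 0.0057 y -0.0848 z -0.0387 spin -0.5 | q7 1.31 jaw 96.5 F [2.2 1.2 4.6] w 0.268 g 0.0
cover_grip 0.87 [0.6235, -0.2983, 0.0262]
lever_hub 0.56 [0.4647, 0.027, 0.0136]
lever_knob 0.89 [0.4234, 0.1176, 0.0379]
lever_knob 0.74 [0.6209, 0.0345, 0.089]
lever_knob 0.61 [0.4475, 0.07, 0.019]
2213 ((623.2582397460938, -297.50042724609375), (236.800537109375, 77.65899658203125), 87.11759185791016) 0.007947493559056728
144 ((623.047119140625, -296.3157653808594), (48.0419921875, 18.38272476196289), 87.93470764160156) 0.04102155144476708
```

All five tails are seated, with their tops at about 51 mm. Next I'll look at the pins from above the middle of the rest.

send_rows --deltas "0.01 -0.03 -0.01 0;0.02 -0.06 -0.02 0;0.03 -0.0848 -0.03 0;0.03 -0.0848 -0.05 0;0.03 -0.0848 -0.05 0" --claw 0.6 --force 80

```text
t: 33.15
eef_pos: [0.577, 0.1851, 0.2035]
tool_rot: [0.001, -0.056, 0.998, 0.0]
contact_force: [-0.4, 1.1, 0.2]
gripper_width: 0.598
grasp_force: 0.0
```

```bash
cat > pins.py <<'E'
from h import *
for i in range(3): p=bot.read_camera("wrist")
W=fgrid(p);c,s=np.cos(.112),np.sin(.112);d=W-[.6047,.1909,0];x=(c*d[...,0]+s*d[...,1])*1000;y=(-s*d[...,0]+c*d[...,1])*1000;z=W[...,2]*1000
R=[]
for a,b in((-27,-106),(27,106)):
    m=(np.hypot(x-a,y-b)<11)&(z>61)&(z<72);print(m.sum(),x[m].mean()-a,y[m].mean()-b,np.percentile(z[m],[50,95]))
    v,u=np.nonzero(m);k=z[m]>np.percentile(z[m],95)-3;q=W[m][k];print("top",k.sum(),q.mean(0).round(4));R.append(q.mean(0))
R=np.array(R);print("mid",R.mean(0),"yaw",np.arctan2(*(R[1]-R[0])[1::-1])-np.arctan2(212,54), np.linalg.norm((R[1]-R[0])[:2]))
from restfit import fit
print(fit(W))
goto(.6245,-.2947,.2,-2.9)
for r in bot.landmark_of(p,"shaft"): print(r["confidence"],r["xyz"])
E
python3 pins.py
```

```text
44 -2.0321025287343915 0.9979081090657616 [64.87512532 66.79954579]
top 24 [0.5882 0.0829 0.066 ]
39 -2.238572719106319 -0.5697607461954561 [64.13076327 66.89627872]
top 21 [0.6177 0.299  0.0657]
mid [0.60294822 0.19095501 0.06582019] yaw 0.11362858469666115 0.21817522934480343
(array([6.05020036e+02, 1.90418067e+02, 1.11754779e-01]), np.float64(4.778875836445411), 26002)
delta x 0.0065 y -0.4838 z 0.0010 spin -80.5 | q7 1.41 jaw 96.6 F [-0.4  1.6 -0. ] w 0.602 g 0.0
0.76 [0.6199, 0.032, 0.0922]
0.53 [0.5533, 0.2283, 0.0455]
```

send_rows --deltas "0 -0.045 0 0;0 -0.09 0 0;0 -0.135 0 0;0 -0.18 0 0;0.003 -0.225 0 0"

```text
t: 33.85
eef_pos: [0.5987, -0.0388, 0.2013]
tool_rot: [-0.001, -0.058, 0.998, -0.0]
contact_force: [1.6, 0.4, 0.2]
gripper_width: 0.604
grasp_force: 0.0
```

send_rows --deltas "0 -0.045 0 8;0 -0.09 0 16;0 -0.135 0 24;0 -0.18 0 32;0.003 -0.225 0 40"

```text
t: 34.35
eef_pos: [0.6217, -0.2624, 0.201]
tool_rot: [-0.001, 0.29, 0.957, 0.0]
contact_force: [0.8, -0.2, -0.5]
gripper_width: 0.603
grasp_force: 0.0
```

send_rows --deltas "0 0 0 8;0 0 0 16;0 0 0 24;0 0 0 32;0 0 0 40"

```text
t: 34.85
eef_pos: [0.6213, -0.2609, 0.2009]
tool_rot: [-0.001, 0.6, 0.8, -0.001]
contact_force: [0.4, -1.5, -0.9]
gripper_width: 0.6
grasp_force: 0.0
```

send_rows --deltas "0 0 0 8;0 0 0 16;0 0 0 19.5;0 0 0 19.5;0 0 0 19.5"

```text
t: 35.35
eef_pos: [0.6214, -0.2611, 0.2015]
tool_rot: [-0.001, 0.724, 0.689, -0.001]
contact_force: [0.7, 0.7, -0.1]
gripper_width: 0.597
grasp_force: 0.0
```

```bash
cat > cov.py <<'E'
from h import *
for i in range(2): p=bot.read_camera("wrist")
W=fgrid(p);b=(W[...,0]>.5)&(W[...,0]<.75)&(W[...,1]>-.5)&(W[...,1]<-.12);b[300:]=0
for lo,hi in((.005,.012),(.035,.05)):
    m=b&(W[...,2]>lo)&(W[...,2]<hi)
    n,l,s,_=cv2.connectedComponentsWithStats(m.astype(np.uint8));i=1+np.argmax(s[1:,4]);P=W[l==i][:,:2]
    print(len(P),cv2.minAreaRect((P*1000).astype(np.float32)),W[l==i][:,2].mean())
goto(.6245,-.2947,.02,-2.9)
E
python3 cov.py
```

```text
11101 ((624.6555786132812, -293.8755187988281), (236.38864135742188, 76.8774185180664), 87.05953979492188) 0.008241057993869356
736 ((624.9204711914062, -293.3307800292969), (49.39912414550781, 17.14617156982422), 86.91288757324219) 0.041772266984746745
delta x -0.0330 y 0.0048 z 0.1821 spin 0.0 | q7 0.68 jaw -2.9 F [-0.1  0.2  0.5] w 0.602 g 0.0
```

send_rows --deltas "-0.0326 0.0048 0.02 0;-0.0326 0.0048 0.06 0;-0.0326 0.0048 0.105 0;-0.0326 0.0048 0.145 0;-0.0326 0.0048 0.16 0"

```text
t: 35.95
eef_pos: [0.6223, -0.2929, 0.0383]
tool_rot: [-0.003, 0.725, 0.689, -0.001]
contact_force: [0.9, 0.8, -0.5]
gripper_width: 0.597
grasp_force: 0.0
```

send_rows --deltas "0 0 0.012 0;0 0 0.018 0;0 0 0.018 0;0 0 0.018 0;0 0 0.018 0"

```text
t: 36.45
eef_pos: [0.6254, -0.295, 0.0261]
tool_rot: [0.001, 0.725, 0.689, 0.001]
contact_force: [0.4, -0.6, -0.5]
gripper_width: 0.6
grasp_force: 0.0
```

```bash
python3 - <<'E'
from h import *
bot.read_camera("wrist");bot.read_camera("wrist")
goto(.6247,-.2944,.02,-2.95)
E
```

```text
delta x 0.0004 y -0.0005 z 0.0057 spin -0.0 | q7 0.83 jaw -3.0 F [ 0.5  0.3 -0.5] w 0.596 g 0.0
```

send_rows --deltas "0.0004 -0.0005 0.0045 0;0.0004 -0.0005 0.0045 0;0.0004 -0.0005 0.0045 0"

```text
t: 36.85
eef_pos: [0.6239, -0.294, 0.0199]
tool_rot: [-0.0, 0.725, 0.689, -0.0]
contact_force: [-0.1, 0.6, -0.1]
gripper_width: 0.6
grasp_force: 0.0
```

send_rows --deltas "0 0 0 0;0 0 0 0;0 0 0 0;0 0 0 0;0 0 -0.01 0" --claw 0 --force 80

```text
t: 37.35
eef_pos: [0.6227, -0.2931, 0.0284]
tool_rot: [-0.002, 0.725, 0.689, -0.001]
contact_force: [-1.0, 1.0, -6.7]
gripper_width: 0.2
grasp_force: 78.3
```

send_rows --deltas "0 0 -0.03 0;0 0 -0.06 0;0 0 -0.09 0;0 0 -0.12 0;0 0 -0.15 0"

```text
t: 37.85
eef_pos: [0.6232, -0.2936, 0.1808]
tool_rot: [-0.001, 0.725, 0.688, -0.0]
contact_force: [0.6, -0.7, -6.1]
gripper_width: 0.196
grasp_force: 78.7
```

```bash
python3 - <<'E'
from h import *
bot.read_camera("wrist")
goto(.6053,.1898,.18,6.45)
E
```

```text
delta x 0.4836 y -0.0456 z 0.0065 spin -9.5 | q7 0.73 jaw -3.0 F [ 1.3 -1.1 -1.2] w 0.197 g 79.2
```

send_rows --deltas "0.035 -0.003 0 0;0.075 -0.007 0 0;0.115 -0.011 0 0;0.155 -0.015 0 0;0.195 -0.018 0 0"

```text
t: 38.4
eef_pos: [0.615, -0.0966, 0.1793]
tool_rot: [-0.001, 0.725, 0.688, -0.0]
contact_force: [1.1, 0.1, -5.0]
gripper_width: 0.196
grasp_force: 79.3
```

send_rows --deltas "0.04 -0.004 0 0;0.08 -0.008 0 0;0.12 -0.011 0 0;0.16 -0.015 0 0;0.2 -0.019 0 0"

```text
t: 38.9
eef_pos: [0.6066, 0.1038, 0.1795]
tool_rot: [-0.0, 0.725, 0.688, -0.001]
contact_force: [0.7, -0.6, -5.6]
gripper_width: 0.197
grasp_force: 79.3
```

send_rows --deltas "0.035 -0.003 0 -3;0.07 -0.006 0 -6;0.0886 -0.0086 0 -9.5;0.0886 -0.0086 0 -9.5;0.0886 -0.0086 0 -9.5"

```text
t: 39.4
eef_pos: [0.6031, 0.1903, 0.1797]
tool_rot: [0.0, 0.666, 0.746, -0.001]
contact_force: [0.2, -0.5, -4.6]
gripper_width: 0.197
grasp_force: 79.3
```

```bash
python3 - <<'E'
from h import *
for i in range(4): p=bot.read_camera("wrist")
o=bot.get_obs();save(p,"c1.png",scale=1.3)
goto(.6053,.1898,.0725,6.45)
e=np.array(o["eef_pos"]);a=np.radians(tool(o));ty=np.array([np.cos(a),np.sin(a)]);tx=np.array([-ty[1],ty[0]])
W=fgrid(p);d=W-e;X=d[...,:2]@tx*1000;Y=d[...,:2]@ty*1000;Z=d[...,2]*1000
m=(abs(Z+12)<5)&(abs(Y)<50)&(X>20)&(X<140);m[300:]=0
print("cover in tool frame: end x",np.percentile(X[m],99.7),"y",np.percentile(Y[m],[.5,99.5]),"z near/far",np.median(Z[m&(X<50)]),np.median(Z[m&(X>90)]))
for lo in (30,60,90): k=m&(X>lo)&(X<lo+20);print(lo,np.percentile(Y[k],[1,99]))
E
```

```text
delta x 0.0005 y 0.0016 z 0.1077 spin -0.1 | q7 0.14 jaw 6.4 F [-0.   0.2 -6.4] w 0.197 g 79.3
cover in tool frame: end x 117.37164629783666 y [-36.94969451  38.22813756] z near/far -12.199713331149859 -12.268503579057025
30 [-36.4930413   37.92791396]
60 [-36.52839569  37.78774625]
90 [-36.57710058  37.92211451]
```

View pics/c1.png

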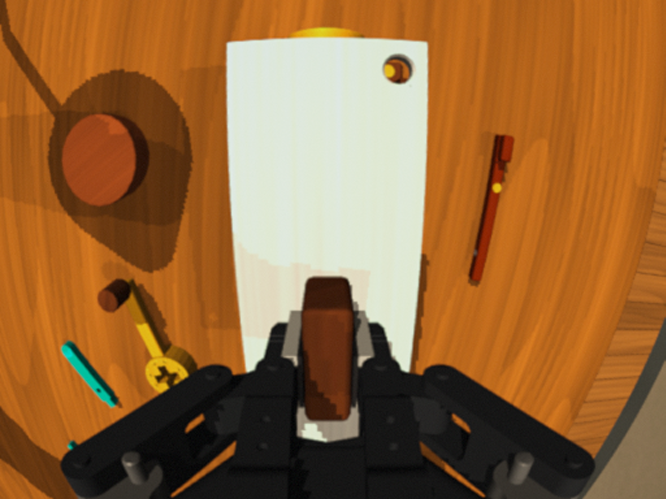

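The cover is held level. Its +y hole at (398,68) is on the far side, as it should be. I'll lower it to just above the pins and check through the hole.

send_rows --deltas "0.0012 0.0016 0.02 0;0.0012 0.0016 0.045 0;0.0012 0.0016 0.065 0;0.0012 0.0016 0.08 0;0.0012 0.0016 0.084 0"

```text
t: 40.1
eef_pos: [0.6043, 0.1916, 0.0945]
tool_rot: [-0.0, 0.666, 0.746, -0.001]
contact_force: [-0.1, 0.2, -5.5]
gripper_width: 0.197
grasp_force: 78.9
```

```bash
python3 - <<'E'
from h import *
for i in range(4): p=bot.read_camera("wrist")
goto(.6053,.1898,.0725,6.45)
for r in bot.landmark_of(p,"rest")[:1]: print(r["xyz"])
save(p,"c2.png",(20,110,250,350),7)
E
```

```text
delta x -0.0025 y -0.0010 z 0.0246 spin 0.0 | q7 0.20 jaw 6.5 F [ 0.8  0.  -4.3] w 0.197 g 79.0
```

View pics/c2.png

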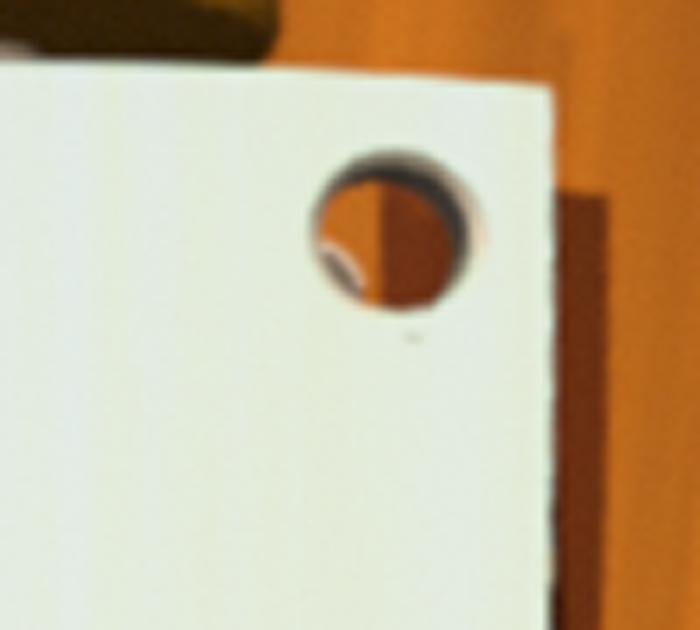

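The pin's edge shows at the lower left of the hole, at (345,265), so the cover sits a little too far towards +x and +y. I'll work that out in numbers.

```bash
cat > hole.py <<'E'
from h import *
for i in range(3): p=bot.read_camera("wrist")
o=bot.get_obs();e=np.array(o["eef_pos"]);a=np.radians(tool(o));ty=np.array([np.cos(a),np.sin(a)]);tx=np.array([-ty[1],ty[0]])
W=fgrid(p);zt=e[2]-.012
g=p["img"][20:110,250:350].min(-1);m=(g<150).astype(np.uint8)
n,l,s,_=cv2.connectedComponentsWithStats(m)
# hole: dark component not touching border
for i in range(1,n):
    x,y,w,h,A=s[i]
    if x>0 and y>0 and x+w<100 and y+h<90 and A>150:
        hu,hv=250+x+(w-1)/2,20+y+(h-1)/2
        H=fworld(p,np.array(hu),np.array(hv),zt);print("hole px",hu,hv,w,h,A)
        t=lambda q:((q-e)[...,:2]@tx*1000,(q-e)[...,:2]@ty*1000)
        print("hole tool",np.round(t(H),1),"(want 106,27ish)")
        vv,uu=np.mgrid[20+y:20+y+h,250+x:250+x+w];q=W[vv,uu];k=(q[...,2]>.061)&(q[...,2]<.071)
        print("pin px",k.sum());Q=q[k]
        if k.sum(): print("pin tool range",[np.round((c.min(),c.mean(),c.max()),1) for c in t(Q)],"z",Q[:,2].max())
        print((q[...,2][::1]*1000).astype(int) if w<30 else "")
goto(.6053,.1898,.0725,6.45)
E
python3 hole.py
```

```text
hole px 306.0 53.0 23 23 411
hole tool [106.2  27.5] (want 106,27ish)
pin px 18
pin tool range [array([104.5, 106.2, 108.1]), array([25.4, 26.9, 28.3])] z 0.06758042590493374
[[                  85                   85                   85
                    84                   85                   84
                    85                   84                   84
                    85                   85                   85
                    84                   85                   84
                    84                   85                   84
                    84                   85                   87
                    85                   84]
 [                  85                   85                   84
                    85                   84                   85
                    84                   85                   84
                    83                   84                   83
                    84                   83                   84
                    83                   84                   85
                    84             
[... 10090 characters left out ...]
     84                   84                   84
                    86                   85                   85
                    84                   85                   84
                    84                   84                   20
                    20                   84                   84
                    19                   83                   83
                    85                   86                   85
                    84                   85]]
delta x -0.0029 y -0.0007 z 0.0245 spin 0.1 | q7 0.20 jaw 6.5 F [-0.3  0.1 -5.6] w 0.197 g 78.9hole.py:18: RuntimeWarning: invalid value encountered in cast
  print((q[...,2][::1]*1000).astype(int) if w<30 else "")
```

```bash
cat > hole2.py <<'E'
from h import *
from scipy.optimize import least_squares
for i in range(3): p=bot.read_camera("wrist")
o=bot.get_obs();e=np.array(o["eef_pos"]);a=np.radians(tool(o));ty=np.array([np.cos(a),np.sin(a)]);tx=np.array([-ty[1],ty[0]])
t=lambda q:np.stack([(q-e)[...,:2]@tx*1000,(q-e)[...,:2]@ty*1000],-1)
W=fgrid(p);zt=e[2]-.012;C=fworld(p,*[np.array(float(v)) for v in (306,53)],zt)
g=p["img"].min(-1);m=np.zeros_like(g);m[20:110,250:350]=g[20:110,250:350]<150
n,l,s,_=cv2.connectedComponentsWithStats(m)
for i in range(1,n):
    x,y,w,h,A=s[i]
    if x>250 and y>20 and x+w<350 and y+h<110 and A>150 and w<32:
        H=t(fworld(p,np.array(x+(w-1)/2),np.array(y+(h-1)/2),zt));print("hole",H.round(1),w,h)
        vv,uu=np.mgrid[y:y+h,x:x+w];q=W[vv,uu];z=q[...,2]*1000;T=t(q)
        b=[(t(fworld(p,np.array(u+.5),np.array(float(v)),.0525))) for v in range(y,y+h) for u in range(x,x+w-1) if abs(z[v-y,u-x]-52.5)<2.5 and abs(z[v-y,u+1-x]-20)<3]
        b=np.array(b);print("rail edge",len(b),np.median(b,0).round(1)," -> pin y",(np.median(b[:,1])-7).round(1),"off",(np.median(b[:,1])-7-H[1]).round(1))
        k=(z>60.5)&(z<70);Q=T[k];zz=z[k];print(np.c_[Q,zz].round(1).tolist())
        r=lambda c:np.maximum(np.hypot(*(Q-c).T)-np.where(zz>64,2.8,4),0)
        # boundary: visible pixels adjacent to rail surface
        B=np.array([T[i,j] for i in range(h) for j in range(w-1) if k[i,j] and abs(z[i,min(j+1,w-1)]-52.5)<2.5])
        f=least_squares(lambda c:np.hypot(*(B-c).T)-4,H-[1,3]);print("pin",f.x.round(1),"off",(f.x-H).round(1),f.cost.round(2))
goto(.6053,.1898,.0725,6.45)
E
python3 hole2.py
```

```text
hole [106.2  27.2] 22 23
rail edge 18 [110.7  32.3]  -> pin y 25.3 off -1.9
[[107.8, 25.7, 63.0], [108.0, 26.4, 62.0], [108.0, 26.9, 62.1], [106.8, 25.2, 66.1], [107.0, 26.0, 64.5], [107.2, 26.7, 63.7], [107.2, 27.2, 63.8], [106.3, 25.8, 65.7], [106.3, 26.4, 65.4], [106.4, 27.1, 65.0], [107.0, 28.1, 61.7], [106.9, 28.6, 62.3], [105.7, 25.8, 65.7], [105.7, 26.4, 65.7], [105.8, 27.0, 65.5], [105.7, 27.4, 66.2], [106.2, 28.5, 63.0], [105.0, 26.2, 66.8], [105.2, 27.0, 65.2], [105.2, 27.5, 65.8], [105.8, 28.7, 61.7], [104.5, 26.3, 66.1], [104.6, 26.9, 65.9], [104.6, 27.4, 66.1], [105.2, 28.7, 61.9], [105.1, 29.1, 62.6], [104.6, 28.7, 61.7], [104.6, 29.3, 61.9]]
pin [104.2  25.2] off [-2.1 -2. ] 0.18
delta x -0.0029 y -0.0003 z 0.0240 spin 0.1 | q7 0.20 jaw 6.5 F [ 0.2 -0.1 -4.8] w 0.193 g 78.9
```

send_rows --deltas "-0.001 -0.001 0 0;-0.0021 -0.002 0 0;-0.0021 -0.002 0.003 0;-0.0021 -0.002 0.003 0"

```text
t: 41.05
eef_pos: [0.603, 0.1902, 0.0926]
tool_rot: [-0.0, 0.666, 0.746, -0.0]
contact_force: [-1.3, -0.3, -6.5]
gripper_width: 0.199
grasp_force: 79.1
```

```bash
python3 hole2.py
```

```text
hole [106.2  26.9] 22 23
rail edge 16 [109.6  34.4]  -> pin y 27.4 off 0.5
[[110.3, 25.6, 61.7], [110.4, 26.2, 61.2], [110.1, 26.5, 63.2], [110.3, 27.2, 62.1], [110.3, 27.7, 62.4], [110.5, 28.4, 61.5], [109.8, 25.1, 61.5], [109.6, 25.5, 62.4], [109.6, 26.0, 62.8], [109.2, 26.2, 65.3], [109.2, 26.7, 65.3], [109.0, 27.0, 66.6], [109.3, 27.9, 64.9], [109.1, 28.1, 66.6], [109.7, 29.3, 63.0], [110.1, 30.2, 61.3], [109.0, 24.9, 62.8], [109.1, 25.6, 61.9], [108.6, 25.6, 65.2], [108.5, 26.0, 66.2], [108.7, 26.7, 65.1], [108.4, 27.0, 67.1], [108.5, 27.6, 66.4], [108.5, 28.1, 66.8], [108.6, 28.8, 66.1], [109.4, 30.1, 61.5], [109.5, 30.7, 61.6], [108.5, 25.0, 62.1], [108.0, 25.1, 65.3], [107.8, 25.4, 66.5], [107.9, 26.0, 66.5], [107.9, 26.5, 66.4], [108.1, 27.2, 65.5], [107.9, 27.6, 66.8], [107.9, 28.1, 66.8], [108.0, 28.7, 66.7], [108.2, 29.4, 65.7], [108.8, 30.6, 61.9], [107.4, 24.5, 65.4], [107.4, 25.0, 65.6], [107.3, 25.4, 66.5], [107.3, 26.0, 66.5], [107.3, 26.5, 66.5], [107.5, 27.2, 65.8], [107.4, 27.6, 66.4], [107.6, 28.3, 65.5], [107.4, 28.7, 66.7], [107.6, 29.4, 65.7], [108.2, 30.6, 62
[... 927 characters left out ...]
, [105.8, 30.4, 63.0], [106.0, 31.2, 61.7], [104.8, 25.8, 64.5], [104.8, 26.3, 64.3], [104.5, 26.5, 66.6], [104.6, 27.1, 66.3], [104.8, 27.9, 65.0], [104.6, 28.2, 66.3], [104.5, 28.6, 67.2], [105.1, 29.8, 63.3], [105.4, 30.6, 61.9], [104.3, 25.9, 63.8], [104.2, 26.3, 64.5], [104.2, 26.7, 65.2], [104.1, 27.2, 65.9], [104.2, 27.8, 65.5], [104.4, 28.5, 64.4], [104.5, 29.2, 63.5], [104.8, 30.1, 61.5], [103.9, 27.6, 63.0], [104.1, 28.3, 62.1], [104.2, 29.0, 61.3], [104.1, 29.4, 62.2], [104.1, 30.0, 62.4], [103.5, 28.3, 62.3], [103.7, 29.1, 61.2], [103.3, 29.2, 63.7]]
pin [106.9  27.1] off [0.8 0.2] 0.22
delta x -0.0007 y 0.0019 z 0.0205 spin 0.1 | q7 0.21 jaw 6.5 F [-0.4  0.2 -6. ] w 0.202 g 79.1
```

send_rows --deltas "0.0006 0.0002 0 0;0.0006 0.0002 0.003 0;0.0006 0.0002 0.005 0;0.0006 0.0002 0.007 0;0.0006 0.0002 0.009 0"

```text
t: 41.7
eef_pos: [0.6034, 0.1908, 0.0838]
tool_rot: [-0.0, 0.666, 0.746, -0.0]
contact_force: [0.4, -0.4, -6.1]
gripper_width: 0.197
grasp_force: 79.1
```

send_rows --deltas "0 0 0.002 0;0 0 0.004 0;0 0 0.005 0;0 0 0.005 0"

```text
t: 42.1
eef_pos: [0.6034, 0.1908, 0.0789]
tool_rot: [-0.0, 0.666, 0.746, -0.0]
contact_force: [0.2, -0.2, -5.5]
gripper_width: 0.196
grasp_force: 79.1
```

```bash
python3 - <<'E'
from h import *
bot.read_camera("wrist");bot.read_camera("wrist");goto(.6036,.1902,.0735,6.45)
print(bot.get_obs()["torque"])
E
```

```text
delta x -0.0006 y -0.0000 z 0.0057 spin 0.1 | q7 0.22 jaw 6.5 F [-0.9 -0.7 -5.1] w 0.198 g 79.1
[-0.0055319  -0.05654708 -0.00048603]
```

send_rows --deltas "0 0 0.002 0;0 0 0.0035 0;0 0 0.0045 0;0 0 0.0055 0;0 0 0.006 0"

```text
t: 42.7
eef_pos: [0.6034, 0.1908, 0.0729]
tool_rot: [-0.0, 0.666, 0.746, -0.0]
contact_force: [0.6, -0.1, -6.0]
gripper_width: 0.198
grasp_force: 79.1
```

```bash
python3 - <<'E'
from h import *
bot.read_camera("wrist");bot.read_camera("wrist");goto(.6036,.1902,.0735,6.45)
E
```

```text
delta x -0.0006 y 0.0001 z -0.0004 spin 0.1 | q7 0.22 jaw 6.5 F [ 0.5  0.1 -4.8] w 0.196 g 79.1
```

send_rows --deltas "0 0 0.0007 0;0 0 0.0014 0;0 0 0.002 0;0 0 0.002 0"

```text
t: 43.2
eef_pos: [0.6036, 0.1908, 0.0728]
tool_rot: [-0.001, 0.666, 0.746, 0.0]
contact_force: [-5.6, -0.9, 9.7]
gripper_width: 0.192
grasp_force: 81.6
```

```bash
python3 - <<'E'
from h import *
p=bot.read_camera("wrist");p=bot.read_camera("wrist");goto(.6036,.1902,.0735,6.45)
W=fgrid(p);c,s=np.cos(.1125),np.sin(.1125);d=W-[.6047,.1905,0];x=(c*d[...,0]+s*d[...,1])*1000;y=(-s*d[...,0]+c*d[...,1])*1000
m=(abs(x)<30)&(y>40)&(y<95);print(np.percentile(W[...,2][m],[10,50,90]))
E
```

```text
delta x -0.0006 y -0.0001 z -0.0007 spin 0.1 | q7 0.23 jaw 6.5 F [-6.6 -0.1 10. ] w 0.197 g 81.5
[0.05990232 0.06073469 0.06156131]
```

send_rows --deltas "0 0 0 0;0 0 0 0;0 0 0 0;0 0 -0.02 0;0 0 -0.06 0" --claw 0.5

```text
t: 43.8
eef_pos: [0.6015, 0.1906, 0.1291]
tool_rot: [-0.001, 0.666, 0.746, -0.003]
contact_force: [1.0, 1.2, 0.3]
gripper_width: 0.5
grasp_force: 0.0
```

send_rows --deltas "0 0 -0.03 0;0 0 -0.06 0;0 0 -0.09 0;0 0 -0.09 0"

```text
t: 44.2
eef_pos: [0.6062, 0.1909, 0.2255]
tool_rot: [0.002, 0.666, 0.746, 0.003]
contact_force: [0.6, 0.4, 0.0]
gripper_width: 0.501
grasp_force: 0.0
```

```bash
python3 - <<'E'
from h import *
p=bot.read_camera("wrist");p=bot.read_camera("wrist")
W=fgrid(p);c,s=np.cos(.1125),np.sin(.1125);d=W-[.6047,.1905,0];x=(c*d[...,0]+s*d[...,1])*1000;y=(-s*d[...,0]+c*d[...,1])*1000
for a in(-30,-15,15,30):
  for b in (-100,-50,45,90): m=(abs(x-a)<6)&(abs(y-b)<8);m[300:]=0;print(a,b,m.sum(),(np.median(W[...,2][m])*1000).round(1) if m.sum() else "")
t=bot.read_camera("top")
for n in ["lever_hub","lever_arm","lever_knob","shaft"]:
    for r in bot.landmark_of(t,n)[:2]: print(n,round(r["confidence"],2),np.round(r["xyz"],4).tolist())
save(t,"t2.png",(120,280,100,260),4.0)
goto(.49,.04,.2,20)
E
```

```text
-30 -100 130 60.8
-30 -50 149 60.7
-30 45 188 60.6
-30 90 189 60.8
-15 -100 124 60.8
-15 -50 145 60.9
-15 45 182 60.7
-15 90 191 60.7
15 -100 124 60.8
15 -50 149 60.7
15 45 189 60.7
15 90 192 60.8
30 -100 121 60.9
30 -50 145 60.8
30 45 191 60.7
30 90 190 60.7
lever_hub 0.77 [0.4655, 0.03, 0.0145]
lever_arm 0.85 [0.4485, 0.0726, 0.0184]
lever_knob 0.75 [0.4251, 0.1163, 0.0361]
shaft 0.76 [0.6185, 0.0335, 0.089]
shaft 0.48 [0.6003, 0.1895, -0.001]
delta x -0.1370 y -0.1293 z 0.0199 spin -13.5 | q7 0.11 jaw 6.5 F [ 0.8  0.9 -0.4] w 0.501 g 0.0
```

View pics/t2.png

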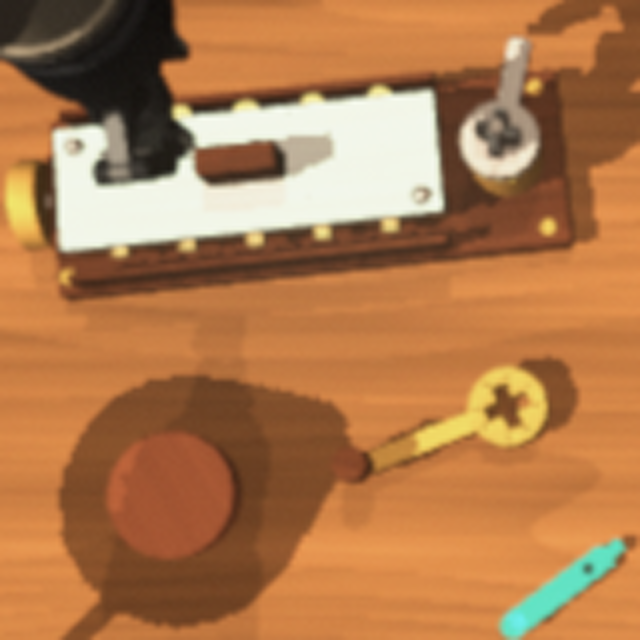

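Cover is flush everywhere at 60.6–60.9 mm. The lever still lies at (508,405) with its arm towards (350,465), and the latch finger points to (517,45). I'll go over the lever.

send_rows --deltas "-0.027 -0.026 0 -3;-0.055 -0.052 0 -6;-0.082 -0.078 0 -9;-0.11 -0.104 0 -12;-0.137 -0.129 0.02 -15.5" --claw 0.85

```text
t: 45.05
eef_pos: [0.4912, 0.0388, 0.202]
tool_rot: [0.001, 0.558, 0.83, 0.001]
contact_force: [1.2, -0.8, -0.2]
gripper_width: 0.852
grasp_force: 0.0
```

send_rows --deltas "0 0 0 0;0 0 0 0"

```text
t: 45.25
eef_pos: [0.4902, 0.0396, 0.2007]
tool_rot: [-0.001, 0.56, 0.829, -0.0]
contact_force: [0.3, 0.6, -0.3]
gripper_width: 0.849
grasp_force: 0.0
```

```bash
cat > lev.py <<'E'
from h import *
for i in range(2): p=bot.read_camera("wrist")
save(p,"l1.png",scale=1.3)
W=fgrid(p);z=W[...,2]*1000
def circ(m,Z):
    n,l,s,_=cv2.connectedComponentsWithStats(m.astype(np.uint8));i=1+np.argmax(s[1:,4]);u8=(l==i).astype(np.uint8)
    c=max(cv2.findContours(u8,cv2.RETR_EXTERNAL,cv2.CHAIN_APPROX_NONE)[0],key=len)[:,0].astype(float)
    return fworld(p,c[:,0],c[:,1],Z)[:,:2],l==i
def fitc(P,r):
    from scipy.optimize import least_squares
    f=least_squares(lambda c:np.clip(np.hypot(*(P-c[:2]).T)-r,-.004,.004),np.median(P,0),loss="soft_l1",f_scale=.001);return f.x,np.sqrt(np.mean(f.fun**2))
# hub top z 24, arm top z 22
H=np.array([.466,.03])
m=(abs(z-24)<5)&(np.hypot(W[...,0]-H[0],W[...,1]-H[1])<.032)
P,_=circ(m,.024);print("hub",fitc(P,.024),len(P))
a=(abs(z-22)<5)&(np.hypot(W[...,0]-H[0],W[...,1]-H[1])>.03)&(np.hypot(W[...,0]-H[0],W[...,1]-H[1])<.085)&(W[...,1]>.03)&(W[...,0]<.48)
Q=W[a][:,:2];h=fitc(P,.024)[0];v=Q.mean(0)-h;print("arm",len(Q),"angle centroid",np.degrees(np.arctan2(v[1],v[0])));d=np.linalg.eigh(np.cov(Q.T))[1][:,1];print("pca",np.degrees(np.arctan2(d[1],d[0]))%180)
for n in ["lever_hub","lever_knob","shaft"]:
    for r in bot.landmark_of(p,n)[:2]: print(n,round(r["confidence"],2),np.round(r["xyz"],4).tolist())
S=np.array([.6220,.034])
m=(abs(z-77)<4)&(np.hypot(W[...,0]-S[0],W[...,1]-S[1])<.04);print("shoulder px",m.sum())
if m.sum()>100:
    P,_=circ(m,.077);print("shoulder",fitc(P,.024))
m=(abs(z-68)<9)&(np.hypot(W[...,0]-S[0],W[...,1]-S[1])<.075)&(np.hypot(W[...,0]-S[0],W[...,1]-S[1])>.032)&(W[...,0]>S[0]+.02)
Q=W[m];print("finger",len(Q),Q.mean(0),np.degrees(np.arctan2(Q[:,1].mean()-S[1],Q[:,0].mean()-S[0])))
goto(h[0],h[1],.013,22)
E
python3 lev.py
```

```text
hub (array([0.46322188, 0.03116191]), np.float64(0.0014514378932251604)) 132
arm 685 angle centroid 112.38667609241818
pca 112.27248015447195
lever_hub 0.55 [0.4572, 0.0279, 0.0176]
lever_knob 0.68 [0.4229, 0.124, 0.0383]
lever_knob 0.38 [0.6228, 0.0307, 0.0916]
shaft 0.97 [0.619, 0.0345, 0.0874]
shoulder px 958
shoulder (array([0.62002368, 0.03467264]), np.float64(0.002797312900725107))
finger 517 [0.65954021 0.0557014  0.06732709] 30.03152206791819
delta x 0.0016 y -0.0301 z 0.1883 spin 0.1 | q7 0.48 jaw 22.1 F [-0.1  0.1  0.2] w 0.850 g 0.0
```

View pics/l1.png

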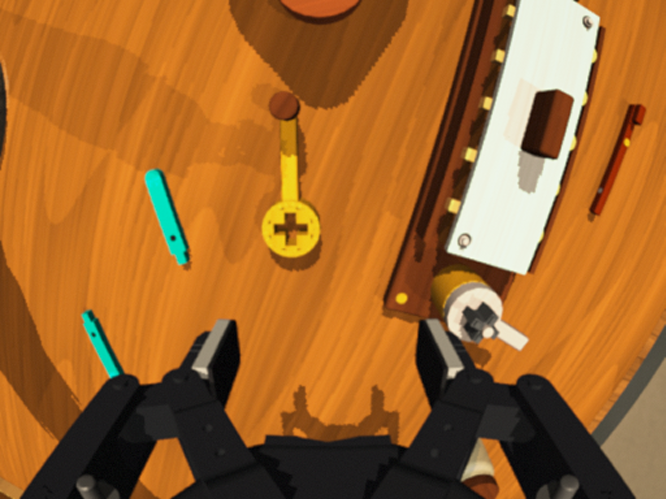

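```bash
python3 - <<'E'
from h import *
p=bot.read_camera("wrist")
im=p["img"].astype(int);W=fgrid(p)
v,u=np.mgrid[150:205,195:255];
# bore: table seen in the hub: z<12 inside hub, plus dark
c=fworld(p,np.array(223.8),np.array(176.9),.024);print(c)
z=W[150:205,195:255,2];T=np.hypot(W[150:205,195:255,0]-c[0],W[150:205,195:255,1]-c[1])
P=fworld(p,u.astype(float),v.astype(float),.024);R=np.hypot(P[...,0]-c[0],P[...,1]-c[1])
g=im[150:205,195:255].sum(-1);m=(R<.019)&(g<np.percentile(g[R<.019],50)*.8)
print(m.sum(),P[m].mean(0)); top=(z>.021)&(z<.028)&(R<.027);q=P[top];print("hub top extents",q[:,:2].min(0),q[:,:2].max(0),(q[:,:2].min(0)+q[:,:2].max(0))/2)
e=bot.get_obs();goto(*(P[m].mean(0)[:2]),.013,22.3)
E
```

```text
[0.46484315 0.030018   0.024     ]
348 [0.46279141 0.03087664 0.024     ]
hub top extents [0.43954991 0.0065151 ] [0.48717645 0.05632991] [0.46336318 0.03142251]
delta x 0.0016 y -0.0304 z 0.1882 spin -0.2 | q7 0.48 jaw 22.1 F [ 0.1  0.2 -0.3] w 0.853 g 0.0
```

send_rows --deltas "0.001 -0.015 0.02 0;0.001 -0.031 0.065 0;0.001 -0.031 0.11 -0.2;0.001 -0.031 0.15 -0.2;0.001 -0.031 0.17 -0.2"

```text
t: 46.05
eef_pos: [0.4604, 0.0295, 0.0282]
tool_rot: [-0.001, 0.557, 0.83, -0.002]
contact_force: [-0.8, 0.8, 0.3]
gripper_width: 0.848
grasp_force: 0.0
```

send_rows --deltas "0 0 0.01 0;0 0 0.016 0;0 0 0.016 0;0 0 0.016 0"

```text
t: 46.45
eef_pos: [0.4627, 0.0296, 0.016]
tool_rot: [0.001, 0.558, 0.83, 0.001]
contact_force: [-0.8, 0.6, 0.3]
gripper_width: 0.854
grasp_force: 0.0
```

```bash
python3 - <<'E'
from h import *
bot.read_camera("wrist");bot.read_camera("wrist")
goto(.463,.031,.013,22.3)
E
```

```text
delta x 0.0011 y 0.0009 z 0.0030 spin -0.1 | q7 0.81 jaw 22.2 F [-0.2 -0.5  0.4] w 0.852 g 0.0
```

send_rows --deltas "0.001 0.0005 0.002 0;0.001 0.0005 0.002 0"

```text
t: 46.75
eef_pos: [0.4621, 0.0309, 0.0134]
tool_rot: [0.0, 0.557, 0.83, 0.0]
contact_force: [0.3, 0.0, 1.3]
gripper_width: 0.851
grasp_force: 0.0
```

send_rows --deltas "0 0 0 0;0 0 0 0;0 0 0 0;0 0 0 0;0 0 -0.01 0" --claw 0 --force 80

```text
t: 47.25
eef_pos: [0.461, 0.0303, 0.0228]
tool_rot: [-0.001, 0.558, 0.83, -0.001]
contact_force: [0.7, 0.9, -3.0]
gripper_width: 0.431
grasp_force: 80.8
```

send_rows --deltas "0 0 -0.03 0;0 0 -0.06 0;0 0 -0.09 0;0 0 -0.12 0;0 0 -0.15 0"

```text
t: 47.75
eef_pos: [0.4611, 0.0301, 0.1742]
tool_rot: [-0.0, 0.558, 0.83, -0.0]
contact_force: [-0.1, -0.1, -3.3]
gripper_width: 0.43
grasp_force: 81.0
```

```bash
python3 - <<'E'
from h import *
bot.read_camera("wrist")
goto(.6205,.034,.17,-9)
E
```

```text
delta x -0.0552 y 0.1469 z 0.0079 spin 31.1 | q7 0.52 jaw 22.1 F [ 2.6 -0.7  0.2] w 0.426 g 81.2
```

```bash
python3 - <<'E'
from h import *
p=bot.read_camera("wrist");save(p,"l2.png",(60,384,60,450),1.8)
goto(.6205,.034,.17,-9)
E
```

```text
delta x -0.0560 y 0.1465 z 0.0061 spin 31.2 | q7 0.52 jaw 22.2 F [ 0.8  0.4 -2.9] w 0.430 g 81.2
```

View pics/l2.png

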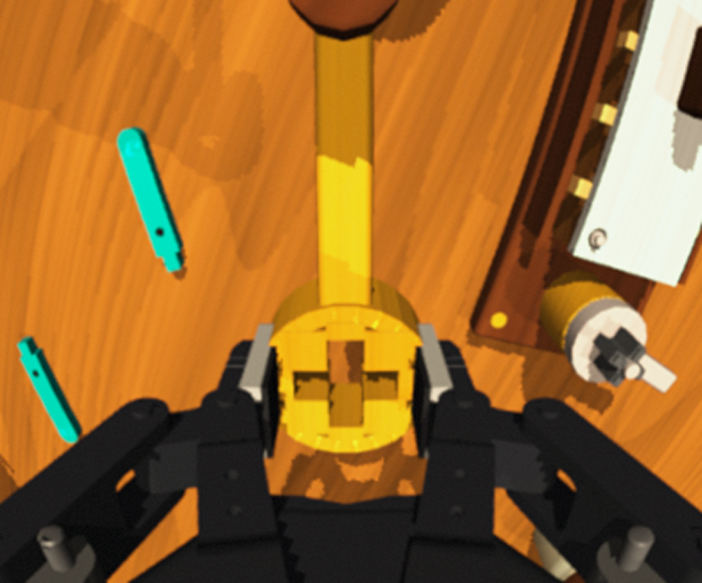

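The lever is held squarely by its hub: bore centre at (346,385), arm straight ahead. I'll rotate it and move beside the shaft for a measurement.

```bash
python3 - <<'E'
from h import *
p=bot.read_camera("wrist");o=bot.get_obs();e=np.array(o["eef_pos"]);a=np.radians(tool(o));ty=np.array([np.cos(a),np.sin(a)]);tx=np.array([-ty[1],ty[0]])
q=fworld(p,np.array(252.2),np.array(273.9),e[2]+.0105);print((q-e)[:2]@tx,(q-e)[:2]@ty)
W=fgrid(p);print("hub z rel",[round(float(W[v,u,2]-e[2]),4) for v,u in((262,228),(285,230),(262,276),(298,252))])
goto(.566,.043,.175,-9)
E
```

```text
-0.0024404758553608513 0.0022936785879952982
hub z rel [0.0117, 0.0119, 0.0127, 0.0126]
delta x -0.0280 y 0.1004 z -0.0006 spin 31.2 | q7 0.52 jaw 22.2 F [ 0.1  0.4 -3.6] w 0.427 g 81.2
```

send_rows --deltas "-0.006 0.02 0 6;-0.012 0.04 0 12;-0.017 0.06 0 18;-0.023 0.08 0 24;-0.028 0.1 0 31.2"

```text
t: 48.4
eef_pos: [0.5646, 0.0423, 0.1712]
tool_rot: [-0.001, 0.762, 0.648, -0.001]
contact_force: [-0.3, -0.9, -2.1]
gripper_width: 0.43
grasp_force: 81.0
```

send_rows --deltas "0 0 0 0;0 0 0 0;0 0 0 0"

```text
t: 48.7
eef_pos: [0.5635, 0.0419, 0.1721]
tool_rot: [-0.001, 0.76, 0.65, -0.001]
contact_force: [-0.5, 0.9, -2.9]
gripper_width: 0.428
grasp_force: 81.2
```

```bash
python3 - <<'E'
from h import *
for i in range(2): p=bot.read_camera("wrist")
save(p,"l3.png",(180,370,170,420),3)
W=fgrid(p);z=W[...,2]*1000;S=np.array([.6215,.034])
r=np.hypot(W[...,0]-S[0],W[...,1]-S[1])
for lo,hi,rm in((95,108,.02),(74,80,.03),(60,75,.08)):
    m=(z>lo)&(z<hi)&(r<rm);m[:,:250]=0
    if m.sum(): v,u=np.nonzero(m);print(lo,hi,m.sum(),W[m].mean(0).round(4),W[m].min(0).round(4),W[m].max(0).round(4),u.mean(),v.mean())
o=bot.get_obs();print(o["eef_pos"],tool(o))
E
```

```text
95 108 587 [0.6206 0.0357 0.1007] [0.6076 0.0214 0.095 ] [0.6344 0.0478 0.1069] 326.51277683134583 209.54855195911415
74 80 1489 [0.619  0.0389 0.0772] [0.5975 0.0106 0.0741] [0.6513 0.0577 0.08  ] 317.658159838818 196.04902619207522
60 75 3996 [0.6259 0.0786 0.0635] [0.5815 0.0181 0.06  ] [0.6864 0.1139 0.075 ] 316.76401401401404 145.31056056056056
[0.56394225 0.04219566 0.1726969 ] -8.960561977433079
```

View pics/l3.png

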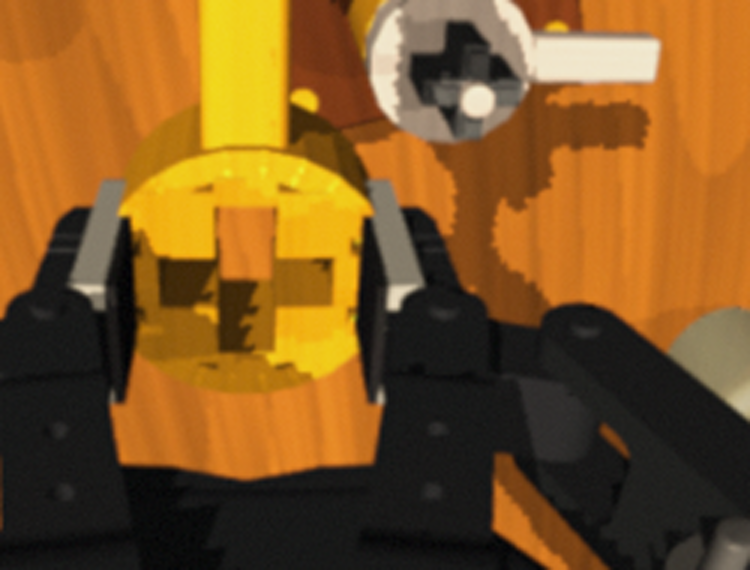

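```bash
python3 - <<'E'
from h import *
p=bot.read_camera("wrist");o=bot.get_obs();e=np.array(o["eef_pos"]);a=np.radians(tool(o));ty=np.array([np.cos(a),np.sin(a)]);tx=np.array([-ty[1],ty[0]])
T=lambda q:np.round([(q-e)[:2]@tx*1000,(q-e)[:2]@ty*1000],1)
f=lambda u,v,z:fworld(p,np.array(u),np.array(v),z)
g=p["img"].min(-1)[205:224,318:342];m=g>170;v,u=np.nonzero(m);print("pilot px",u.mean()+318,v.mean()+205,m.sum())
pil=f(u.mean()+318,v.mean()+205,.105);print("pilot",pil,T(pil))
print("bore",T(f(251.7,273.,e[2]+.012)))
A,B=f(346.7,199.,.073),f(388.3,199.2,.073);print("finger",A,B,np.degrees(np.arctan2(*(B-A)[1::-1])), np.degrees(np.arctan2(*(B-pil)[1::-1])))
goto(pil[0],pil[1],.12,-9)
W=fgrid(p);z=W[...,2];m=(z>.068)&(z<.078)&(W[...,0]>.653)&(W[...,0]<.70)&(abs(W[...,1]-.025)<.03);Q=W[m][:,:2];d=np.linalg.eigh(np.cov(Q.T))[1][:,1];print(len(Q),Q.mean(0),"pca",np.degrees(np.arctan(d[1]/d[0])),"from pilot",np.degrees(np.arctan2(*(Q.mean(0)-pil[:2])[::-1])))
E
```

```text
pilot px 328.5897435897436 213.2948717948718 78
pilot [0.62140667 0.03429392 0.105     ] [ 1.  57.8]
bore [1.5 0.3]
finger [0.64551286 0.03087724 0.073     ] [0.68559673 0.0242353  0.073     ] -9.408482558203263 -8.905856096425083
delta x 0.0010 y 0.0578 z 0.0529 spin 0.0 | q7 0.16 jaw -9.0 F [ 0.5  0.5 -3. ] w 0.431 g 81.2
551 [0.66878219 0.02726543] pca -10.354294171202477 from pilot -8.438674545934552
```

send_rows --deltas "0 0.02 0 0;0 0.04 0 0;-0.0005 0.0575 0 0;-0.0005 0.0575 0.02 0;-0.0005 0.0575 0.045 0"

```text
t: 49.35
eef_pos: [0.6229, 0.0327, 0.1287]
tool_rot: [0.001, 0.76, 0.65, 0.001]
contact_force: [-0.8, 0.9, -3.9]
gripper_width: 0.431
grasp_force: 81.3
```

send_rows --deltas "0 0 0 0;0 0 0 0;0 0 0 0"

```text
t: 49.65
eef_pos: [0.6224, 0.0328, 0.1295]
tool_rot: [0.0, 0.76, 0.65, 0.001]
contact_force: [0.3, -0.1, -2.5]
gripper_width: 0.434
grasp_force: 81.2
```

```bash
python3 - <<'E'
from h import *
for i in range(2): p=bot.read_camera("wrist")
save(p,"l4.png",(210,330,190,310),5)
goto(.6214,.0343,.0895,-9.2)
E
```

```text
delta x 0.0012 y -0.0012 z 0.0399 spin 0.2 | q7 0.23 jaw -9.0 F [ 1.4  0.2 -2.3] w 0.431 g 81.2
```

View pics/l4.png

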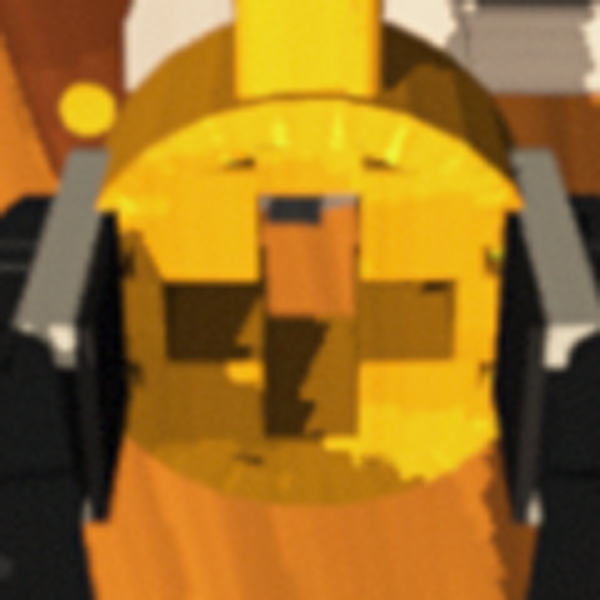

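send_rows --deltas "0 0 0.004 0;0 0 0.008 0;0 0 0.011 0;0 0 0.013 0;0 0 0.013 0"

```text
t: 50.25
eef_pos: [0.6215, 0.0329, 0.1146]
tool_rot: [-0.0, 0.76, 0.65, -0.0]
contact_force: [-0.5, -0.5, -1.7]
gripper_width: 0.434
grasp_force: 81.2
```

send_rows --deltas "0 0 0.0015 0;0 0 0.003 0;0 0 0.0045 0;0 0 0.006 0;0 0 0.006 0"

```text
t: 50.75
eef_pos: [0.6216, 0.033, 0.1088]
tool_rot: [-0.0, 0.76, 0.65, -0.0]
contact_force: [-0.6, 0.4, -3.3]
gripper_width: 0.426
grasp_force: 81.3
```

```bash
python3 - <<'E'
from h import *
for i in range(2): p=bot.read_camera("wrist")
goto(.6214,.0343,.0895,-9.2);print(bot.get_obs()["torque"])
save(p,"l5.png",(210,330,190,310),5)
E
```

```text
delta x 0.0013 y -0.0004 z 0.0195 spin 0.2 | q7 0.24 jaw -9.0 F [-0.1  0.4 -3.9] w 0.430 g 81.3
[ 0.10108371  0.12740314 -0.01833705]
```

send_rows --deltas "0 0 0.003 0;0 0 0.006 0;0 0 0.009 0;0 0 0.012 0;0 0 0.014 0"

```text
t: 51.35
eef_pos: [0.6216, 0.033, 0.0947]
tool_rot: [-0.0, 0.76, 0.65, -0.0]
contact_force: [-0.9, 1.8, -2.3]
gripper_width: 0.431
grasp_force: 81.3
```

send_rows --deltas "0 0 0.001 0;0 0 0.002 0;0 0 0.003 0;0 0 0.004 0;0 0 0.005 0"

```text
t: 51.85
eef_pos: [0.6218, 0.0331, 0.0907]
tool_rot: [-0.0, 0.76, 0.65, 0.0]
contact_force: [-5.5, 2.5, 11.2]
gripper_width: 0.432
grasp_force: 82.8
```

```bash
python3 - <<'E'
from h import *
for i in range(2): p=bot.read_camera("wrist")
goto(.6214,.0343,.0895,-9.2);print(bot.get_obs()["torque"])
E
```

```text
delta x 0.0012 y -0.0006 z 0.0012 spin 0.2 | q7 0.26 jaw -9.0 F [-4.6  1.3  4.8] w 0.429 g 82.1
[0.41881357 0.77051023 0.04955254]
```

```bash
python3 - <<'E'
from h import *
p=bot.read_camera("wrist");o=bot.get_obs();e=np.array(o["eef_pos"])
W=fgrid(p);print("hub top z",[round(float(W[v,u,2])*1000,1) for v,u in((262,228),(262,276),(245,240),(245,262),(298,240))],"arm",np.round(W[200:235:6,252,2]*1000,1))
save(p,"l6.png",(150,340,150,350),3)
E
```

```text
hub top z [101.0, 102.3, 102.4, 100.7, 102.1] arm [ 99.3  98.9 100.2  99.2  99.9 100.7]
```

View pics/l6.png

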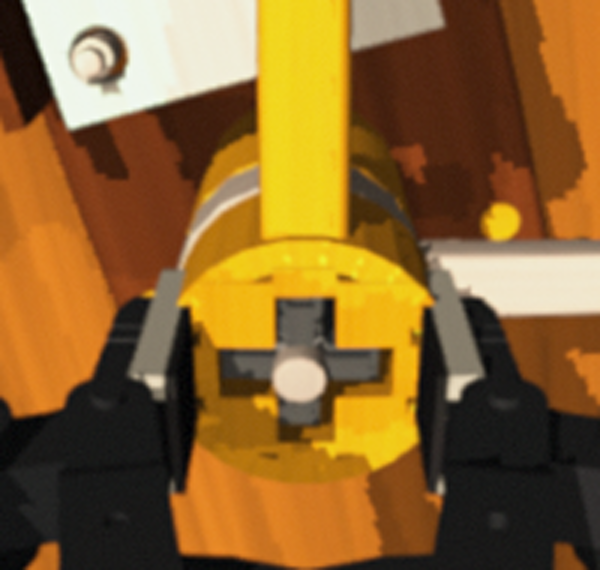

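The lever is fully home: hub top at about 101.5 mm, with the splines and pilot at (300,377) showing in the bore. Now I'll swing it anticlockwise.

send_rows --deltas "0 0 -0.0003 -5;0 0 -0.0003 -10;0 0 -0.0003 -15;0 0 -0.0003 -20;0 0 -0.0003 -25"

```text
t: 52.5
eef_pos: [0.6215, 0.0336, 0.0908]
tool_rot: [-0.001, 0.6, 0.8, 0.0]
contact_force: [-3.7, 3.4, 3.7]
gripper_width: 0.43
grasp_force: 81.9
```

```bash
python3 - <<'E'
from h import *
bot.read_camera("wrist");goto(.6216,.0331,.0905,96.5);o=bot.get_obs();print(o["torque"],o["eef_pos"])
E
```

```text
delta x -0.0005 y -0.0001 z 0.0003 spin -80.0 | q7 0.62 jaw 16.5 F [-4.   2.   3.6] w 0.428 g 81.9
[ 0.535631    0.70784965 -0.02473281] [0.62151339 0.03360174 0.09075162]
```

send_rows --deltas "0 0 0 -7;0 0 0 -14;0 0 0 -21;0 0 0 -28;0 0 0 -35"

```text
t: 53.05
eef_pos: [0.6209, 0.0339, 0.0907]
tool_rot: [-0.001, 0.331, 0.944, 0.001]
contact_force: [-6.5, 3.7, 5.1]
gripper_width: 0.427
grasp_force: 82.2
```

send_rows --deltas "0 0 0 -7;0 0 0 -14;0 0 0 -21;0 0 0 -28;0 0 0 -35"

```text
t: 53.55
eef_pos: [0.6202, 0.0336, 0.0907]
tool_rot: [-0.002, 0.032, 0.999, 0.001]
contact_force: [-8.1, 3.3, 7.7]
gripper_width: 0.43
grasp_force: 82.4
```

```bash
python3 - <<'E'
from h import *
bot.read_camera("wrist");goto(.6216,.0331,.0905,96.5);o=bot.get_obs();print(o["torque"],o["eef_pos"])
E
```

```text
delta x -0.0014 y -0.0003 z 0.0002 spin -9.9 | q7 1.61 jaw 86.6 F [-7.4  3.   6.2] w 0.431 g 82.3
[ 0.49659539  1.54366404 -0.04792288] [0.62023477 0.033512   0.09070795]
```

send_rows --deltas "0 0 0 -3;0 0 0 -6;0 0 0 -9;0 0 0 -11;0 0 0 -13"

```text
t: 54.1
eef_pos: [0.6201, 0.0334, 0.0907]
tool_rot: [-0.002, -0.079, 0.997, 0.001]
contact_force: [-8.1, 3.1, 8.2]
gripper_width: 0.431
grasp_force: 82.5
```

```bash
python3 - <<'E'
from h import *
p=bot.read_camera("wrist");goto(.6216,.0331,.0905,96.5);o=bot.get_obs();print(o["torque"],o["eef_pos"])
for r in bot.masks_of(p,"latch")[:1]: print(r["confidence"],r["mask"].sum())
W=fgrid(p);z=W[...,2];S=np.array([.6215,.0338]);d=W[...,:2]-S;r=np.hypot(d[...,0],d[...,1])
m=(z>.069)&(z<.077)&(r>.045)&(r<.07)&(d[...,1]>.02);m[300:]=0
Q=W[m];print(m.sum(),Q.mean(0),np.degrees(np.arctan2(Q[:,1].mean()-S[1],Q[:,0].mean()-S[0])))
E
```

```text
delta x -0.0015 y -0.0005 z 0.0002 spin 2.7 | q7 1.79 jaw 99.2 F [-8.6  2.5  8.2] w 0.433 g 82.5
[ 0.5791588   1.77602451 -0.09392354] [0.62007262 0.03338743 0.09068031]
0.73 2595
712 [0.61400828 0.08816721 0.07286224] 97.84586410914241
```

send_rows --deltas "0 0 0 -1.5;0 0 0 -3;0 0 0 -4.5;0 0 0 -6;0 0 0 -6"

```text
t: 54.7
eef_pos: [0.6194, 0.0324, 0.0907]
tool_rot: [-0.002, -0.13, 0.992, 0.001]
contact_force: [-10.4, 1.2, 10.8]
gripper_width: 0.427
grasp_force: 82.7
```

```bash
cat > fin.py <<'E'
from h import *
p=bot.read_camera("wrist");goto(.6216,.0331,.0905,96.5);o=bot.get_obs();print(o["torque"],o["eef_pos"])
W=fgrid(p);z=W[...,2];S=np.array([.6215,.0338]);d=W[...,:2]-S;r=np.hypot(d[...,0],d[...,1])
m=(z>.069)&(z<.077)&(r>.035)&(r<.07)&(d[...,1]>.02);m[300:]=0
Q=W[m];v=np.linalg.eigh(np.cov(Q[:,:2].T))[1][:,1];print(m.sum(),Q.mean(0),np.degrees(np.arctan2(Q[:,1].mean()-S[1],Q[:,0].mean()-S[0])),"pca",np.degrees(np.arctan2(v[1],v[0]))%180)
E
python3 fin.py
```

```text
delta x -0.0023 y 0.0001 z 0.0002 spin 8.4 | q7 1.87 jaw 104.9 F [-9.9  1.9 11.1] w 0.426 g 82.7
[ 0.27884636  2.19123924 -0.51224107] [0.6194101  0.03241493 0.09067413]
943 [0.61379105 0.08417805 0.07285007] 98.70003186454497 pca 90.26518122494201
```

Torque rose to 0.5 N m, well above the shaft's 0.12 friction, so it is at the stop. Releasing.

send_rows --deltas "0 0 0 0;0 0 0 0;0 0 0 0;0 0 0 0" --claw 0.85

```text
t: 55.15
eef_pos: [0.6223, 0.0327, 0.0906]
tool_rot: [0.001, -0.131, 0.991, -0.0]
contact_force: [-0.1, -0.3, 0.4]
gripper_width: 0.846
grasp_force: 0.0
```

send_rows --deltas "0 0 -0.015 0;0 0 -0.04 0;0 0 -0.08 0;0 0 -0.12 0;0 0 -0.15 0"

```text
t: 55.65
eef_pos: [0.6226, 0.0326, 0.2444]
tool_rot: [0.002, -0.13, 0.991, -0.0]
contact_force: [0.6, 1.6, 0.2]
gripper_width: 0.849
grasp_force: 0.0
```

```bash
python3 - <<'E'
from h import *
for i in range(3): p=bot.read_camera("wrist")
save(p,"f1.png",scale=1.3)
W=fgrid(p);z=W[...,2];S=np.array([.6215,.0338]);d=W[...,:2]-S;r=np.hypot(d[...,0],d[...,1])
m=(z>.069)&(z<.078)&(r>.035)&(r<.07)&(d[...,1]>.02);m[300:]=0
Q=W[m];v=np.linalg.eigh(np.cov(Q[:,:2].T))[1][:,1];print("finger",m.sum(),Q.mean(0),np.degrees(np.arctan2(Q[:,1].mean()-S[1],Q[:,0].mean()-S[0])),"pca",np.degrees(np.arctan2(v[1],v[0]))%180)
m=(r<.023)&(z>.096);print("hub top",m.sum(),np.percentile(z[m],[10,50,90]).round(4))
m=(z>.093)&(z<.105)&(r>.03)&(r<.085);Q=W[m];print("arm",m.sum(),np.degrees(np.arctan2(*(Q.mean(0)[:2]-S)[::-1]))%360,np.median(Q[:,2]))
c,s=np.cos(.1125),np.sin(.1125);e=W-[.6047,.1905,0];x=(c*e[...,0]+s*e[...,1])*1000;y=(-s*e[...,0]+c*e[...,1])*1000
for a in(-30,30):
  for b in (-60,-30,45,90): k=(abs(x-a)<6)&(abs(y-b)<8);print(a,b,(np.median(z[k])*1000).round(1) if k.sum() else "")
E
```

```text
finger 351 [0.61491568 0.08302802 0.07289085] 97.61818360618403 pca 94.60443007484152
hub top 7680 [0.101  0.322  0.3345]
arm 876 193.09588186357456 0.0990469991987431
-30 -60 60.7
-30 -30 60.8
-30 45 60.6
-30 90 60.6
30 -60 60.8
30 -30 60.9
30 45 60.9
30 90 60.8
```

View pics/f1.png

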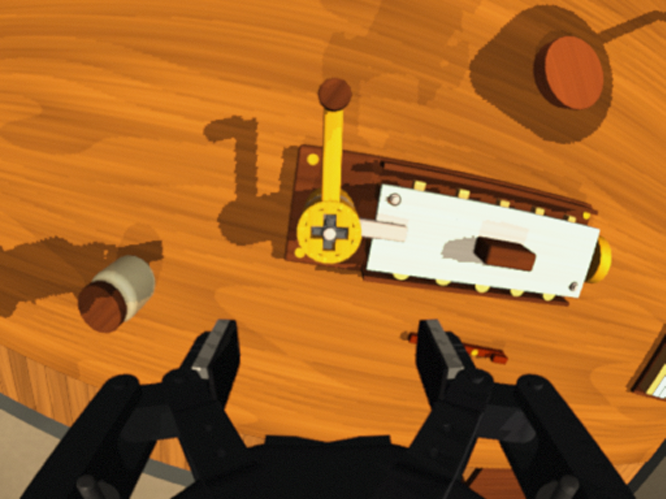

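The final view shows the latch finger lying over the cover at (385,231) and along it. The lever is home on the shaft at (330,234) and the cover is flush. The jar, tin and damper lever are undisturbed.

```bash
python3 -c "
from station import bot
print(bot.hand_in())"
```

```text
the job is handed in; nothing more can be done
None
```

Job handed in at about 56 s: all five tails are in their notches (two sit about 2–2.5 mm off centre along the notch), the cover is flush on its pins, and the lever is fully home on the shaft and swung to its stop so the latch finger lies over the cover.

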